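# Mount a jar for measured drawing

### The arm

A 6-joint arm with a two-finger parallel gripper is mounted at the origin on the work surface. World frame = base frame: x ahead of the robot, y to its left, z up, the work surface at z = 0. Lengths are in mm, angles in rad, forces in N, time in s.
With the tool pointing down it reaches from about 275 to 750 mm from the base axis. Payload 10.2 kg.
Tool frame: the origin (TCP) lies at the very end of the fingers, on their centre line; the grasp point (between the pads) lies 19 mm behind it (ctrl.pinch_z is the distance from the TCP to the grasp point, in mm); y points along the fingers, z is the direction in which the jaws open and shut, and the axes are right-handed (so a half turn about y gives the same grasp; the last joint's range is limited). The gripper opens to 85 mm and grips with 20 to 120 N. Pads are 22 mm wide; open, the fingers measure 114 mm over their backs; the gripper's body (76 mm by 85 mm) begins 54 mm behind the grasp point. The pads swing forward as they close: fully open they stand 13 mm farther back than shut.
Start: joints at [1.094, 0.313, 1.498, -0, 1.331, -0.223], TCP at [131.832, 508.185, 231.294] pointing down, gripper open.
Joint ranges: [-2.94, 2.94], [-0.97, 2.17], [0.19, 2.56], [-1.23, 4.37], [0.02, 3.11], [-2.88, 2.88]. Speed limits (rad/s): [2.39, 2.39, 3.01, 3.14, 3.14, 3.14].

### API

Orientations are given as a unit quaternion [w, x, y, z].
In Python, from rig import sense, eyes, ctrl gives the robot as it stands. The module is installed in compiled form; this text tells all that it offers.
- The arm moves only by the shell command python3 -m handwheel 'ROWS' [FORCE]. ROWS is JSON, a list of rows, each an object of numbers: "grip": the finger opening in mm, from 0 to 85.4; "tx", "ty", "tz": the shift along the tool's x, y, z in mm; "wx", "wy", "wz": the turn, a rotation vector about the tool's x, y, z in rad. In form: [{"grip": .., "tx": .., "ty": .., "tz": .., "wx": .., "wy": .., "wz": ..}, ...]. A call has 1 to 10 rows; each row shifts and turns the commanded pose from where the row before left it, along the tool's axes as they then stand; what a row does not reach is not made up. A row lasts 1/12 s, in which the tool goes at most 41.7 mm and 7.16 degrees, less where a joint would pass 70% of its speed; a pose out of reach is approached as far as the arm can. A call is refused whole if a number of a shift passes 41.7 or a number of a turn 0.125, either way. A call with a gripper value outside its range is refused whole. The fingers move at their own pace and stop on an object; FORCE is the grip in N (left out, the last holds). Time passes only in rows, so rows that do not move let the fingers close. It gives the time, the measured TCP pose, the force and the opening at its end, in the units of the state.
- sense(): the state, without advancing time (a new reading comes with each control period).
- eyes.capture(name): name is "side" or "top" or "wrist"; returns a dict with "pixels" (384x512x3 uint8, red, green, blue), "mtx" (3x3 intrinsics, pixels), "R" (3x3) and "t" (3): a world point X has camera coordinates R X + t. Camera axes: x right, y down, z forward; pixel columns grow to the right and rows downward; lengths in mm; the calibration is good to about 2 mm. A picture is of the moment at which its call begins. There is no depth.
- ctrl.finish_job(): hands the job in, once; it reports no verdict.
The state is a dict: "time_s": time; "joints": joint angles; "dq": joint speeds; "tau": joint torques, N m; "eef_pos": TCP position; "ee_rot": TCP orientation; "force": force on the tool from outside, world axes, zero at the start; "wrist_torque": the same for the moment, N m; "grip_width": opening from 0.0 (shut) to 1.0 (fully open).
Only numpy, scipy, OpenCV 4.12 (cv2) and the standard library are available. Lean on these libraries where they do the work, as an engineer would, in place of code of your own. Each camera call takes 0.05 s, during which the arm holds its last target.

### The job

Set the jar up for drawing: pick up the loose pot rest, drop its two lugs into the slots of the stand's socket, push it fully down and twist it clockwise (seen from above) to its stop so that it is locked. Then put the jar gently down, upright, on top of the rest between its four pins, let it go, and slide the set square along its rail until its upright edge just touches the jar's belly, without pressing hard. Do not tip the jar over, leave everything else on the table where it is, and let go of everything at the end.

Things in the scene. Friction and masses are not known exactly. Their poses are not given: they have to be found in the camera images.
- rest_center (a point): Loose pot rest: centre of its aluminium block, 52 x 52 mm with flat sides, 50 mm high (flat top 25 mm above this point, underside 25 mm below). It stands on a foot reaching 43 mm below this point. Four black pins, 8 mm in diameter, 10 mm high, stand on top in the corners, 21.5 mm from the middle along x and y. Same after a half turn. z up, 0.3 kg.
- rest_foot (a point): Centre of the underside of the pot rest's foot, same axes as rest_center. The foot is a round steel stem 36 mm in diameter, 18 mm long, with two opposite lugs at its lower end along +x and -x, each 14 mm wide, 8 mm thick, reaching 36 mm from the axis: they stick out 10 mm beyond the block and are seen from above.
- socket (a point): Bayonet socket on the fixed stand, a 100 x 100 mm steel box: centre of its mouth, in its top face, 32 mm above the table, z up. A hole for the stem (2 mm play) with two slots along +x and -x, 18 mm wide, reaching 38 mm from the axis, through an 8 mm lip into a hollow where the lugs can turn.
- stand: The fixed stand, a wooden plate 120 x 360 x 12 mm; origin under the socket's axis, x along the slots, rail along -y. With rest and socket x axes along each other (either way) the rest goes down until rest_center is 25 mm above point socket; it then turns freely clockwise from above (negative about z) to a hard stop at 70 degrees, 4 the other way. No spring or catch.
- jar_center (a point): Loose brown terracotta jar, upright, 120 mm high: point on its axis half-way up. Foot 42 mm in diameter, belly 72 mm at 40 to 50 mm above the underside, straight neck 40 mm in diameter at 80 to 104 mm, mouth flaring to 45 mm. 0.4 kg. About 5 mm of play each way between the rest's pins; standing on the rest, this point is 85 mm above rest_center.
- square_edge (a point): Point on the upright edge of the set square, 127 mm above the table. The square is a clear plastic triangle frame, 6 mm thick, with white and black marks, its edge 40 to 200 mm above the table. y points level from the edge to the socket's axis, z up. The edge touches the jar's belly when the jar's axis is 36 mm ahead along y.
- square_grip (a point): Grip point on the white block carrying the set square: block 40 mm wide along x, 44 mm along y (y towards the socket), from 16 to 92 mm above the table; this point is on its upright middle axis, 70 mm above the table, 130 mm behind the edge. Pinch it across its x sides.
- square (a joint): travel of the set square along its rail, m: 0 at the far end, where the edge is 120 mm from the socket axis, growing towards the socket, up to 0.095; it drags with about 2 N and stays where it is left.
- bowl: small open terracotta bowl, 90 mm across, 45 mm high; bystander; origin at its underside
- brush: cleaning brush lying flat, 130 mm long; bystander
- white_block: white support block 50 x 70 x 80 mm high standing alone, not part of the stand; bystander; origin at its underside
- pencil_cup: grey cup, 68 mm across, 100 mm high, pencils up to about 170 mm high; bystander; origin at its underside
- scale_bar: flat black photo scale bar 200 x 30 x 8 mm; bystander; origin at its underside
- sherd: flat terracotta sherd, 68 mm across, 12 mm thick; bystander; origin at its underside
- sample_jar: lidded sample jar, 60 mm across, 75 mm high; bystander; origin at its underside
Things that resemble listed ones, but are neither listed nor needed, are in the scene too. What is shaped like the part that bears rest_center but pink or yellow is not meant.

How it is judged:
By the outcome, as a careful person would: the job done as asked, in the order asked, and still so for the second after the job is handed in, with the robot touching nothing.
It also fails if it takes over 72 s, if anything falls off the work surface, if the arm or the gripper's body presses on something with over 40 N, if the wrist force passes 120 N, or if a joint passes its speed limit or range.

## Working session

There is one attempt and no reset: what is moved stays moved. The work goes in short steps, Python scripts to look and compute and a shell command to move; the robot and the scene stay as the last step left them, time stands still between calls to the robot, and variables do not carry over. Pictures are saved under pics/ and viewed, and the job is handed in when it is done.

```bash
mkdir -p pics; python3 - <<'E'
from rig import sense, eyes, ctrl
import cv2,numpy as np
s=sense();print(s, ctrl.pinch_z)
for n in ["side","top","wrist"]:
    c=eyes.capture(n);cv2.imwrite(f"pics/a_{n}.png",c["pixels"][:,:,::-1]);np.savez(f"a_{n}.npz",**c)
    print(n,c["mtx"].tolist(),np.round(c["R"],4).tolist(),c["t"])
E
```

```text
{'time_s': 0.0, 'joints': array([ 1.09362432e+00,  3.13471098e-01,  1.49842282e+00,  3.59466911e-05,
        1.33101390e+00, -2.23397651e-01]), 'dq': array([ 2.77528134e-03, -1.02677502e-03,  1.03324512e-03,  2.01180151e-04,
       -1.63805352e-05, -2.91638070e-04]), 'tau': array([ 3.67864459e-04, -4.12269223e+01, -2.59751612e+01, -1.49743082e-04,
        4.07927277e-03, -1.37840561e-05]), 'eef_pos': array([131.68891587, 507.95473651, 230.72965318]), 'ee_rot': array([-0.70098903,  0.70185406, -0.08965636,  0.08931404]), 'force': array([-1.13229201, -0.58022007, -0.71146104]), 'wrist_torque': array([0.02658044, 0.00216722, 0.01095092]), 'grip_width': 1.002824084905694} 18.700000000000003
side [[368.51982583941117, 0.0, 257.084134773464], [0.0, 368.51982583941117, 193.7101781407911], [0.0, 0.0, 1.0]] [[0.8678, -0.4968, -0.0109], [-0.329, -0.5579, -0.7619], [0.3724, 0.6647, -0.6476]] [-455.05500902  236.01519584  959.46062881]
top [[349.88864047790776, 0.0, 253.18515911861175], [0.0, 349.88864047790776, 187.98657907164198], [0.0, 0.0, 1.0]] [[-0.0272, -0.9995, 0.0147], [-0.9878, 0.0246, -0.1541], [0.1536, -0.0187, -0.988]] [-9.22818216e-02  5.14089227e+02  1.19354372e+03]
wrist [[333.8772342179233, 0.0, 261.0406497326011], [0.0, 333.8772342179233, 196.05969537801298], [0.0, 0.0, 1.0]] [[0.2513, 0.9679, 0.0005], [0.9157, -0.2379, 0.3238], [0.3135, -0.0809, -0.9461]] [-525.36846613  -41.07440786  380.21720766]
```

View pics/a_side.png

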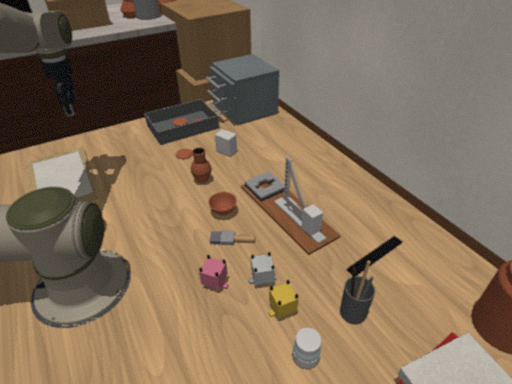

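View pics/a_top.png

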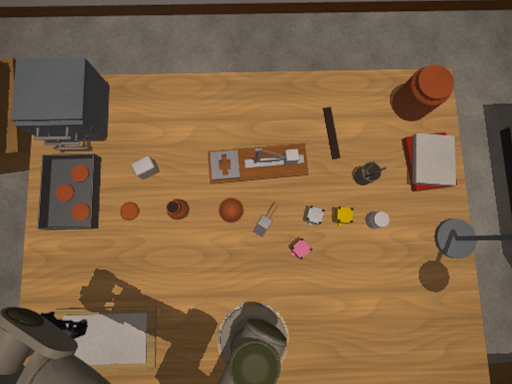

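View pics/a_wrist.png

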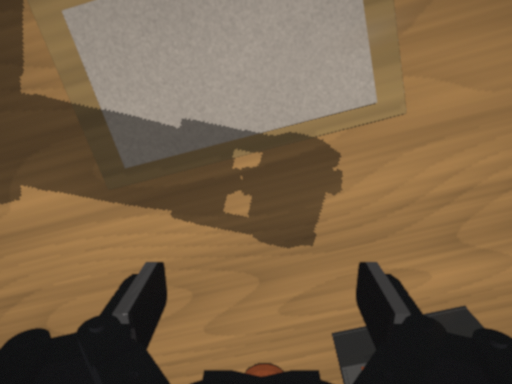

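The side view shows the aluminium block with pins at about (262,269), with look-alikes in pink (214,273) and yellow (284,300). The jar is at (201,165), the bowl at (223,203), and the stand at about (290,210). In the top view these are rest (315,215), pink (301,249), yellow (345,215), jar (177,209), and socket (225,164). I'll enlarge the crops.

```bash
cat > h.py <<'E'
import cv2,numpy as np
def load(f): return dict(np.load(f))
def crop(c,u0,v0,w,h,k,name):
    p=c["pixels"][v0:v0+h,u0:u0+w,::-1]
    p=cv2.resize(p,(w*k,h*k),interpolation=cv2.INTER_CUBIC)
    for u in range((u0//10+1)*10,u0+w,10):
        cv2.putText(p,str(u),((u-u0)*k,8),0,.3,(0,255,0),1); cv2.line(p,(int((u-u0+.5)*k),10),(int((u-u0+.5)*k),14),(0,255,0),1)
    for v in range((v0//10+1)*10,v0+h,10):
        cv2.putText(p,str(v),(0,int((v-v0+.5)*k)),0,.3,(0,255,0),1); cv2.line(p,(20,int((v-v0+.5)*k)),(26,int((v-v0+.5)*k)),(0,255,0),1)
    cv2.imwrite(name,p)
def ray(c,uv):
    C=-c["R"].T@c["t"]; d=c["R"].T@np.linalg.inv(c["mtx"])@np.array([uv[0],uv[1],1.]); return C,d/np.linalg.norm(d)
def at(c,uv,z):
    C,d=ray(c,uv); return C+d*(z-C[2])/d[2]
def tri(obs):
    A=np.zeros((3,3));b=np.zeros(3);L=[]
    for c,uv in obs:
        C,d=ray(c,uv);P=np.eye(3)-np.outer(d,d);A+=P;b+=P@C;L.append((C,d))
    X=np.linalg.solve(A,b)
    return X,[round(float(np.linalg.norm((np.eye(3)-np.outer(d,d))@(X-C))),1) for C,d in L]
def proj(c,X):
    q=c["R"]@np.asarray(X,float)+c["t"];q=c["mtx"]@q;return q[:2]/q[2]
E
python3 - <<'E'
from h import *
t=load("a_top.npz");s=load("a_side.npz")
crop(t,200,140,115,50,7,"pics/b_top_stand.png")
crop(t,285,195,110,70,7,"pics/b_top_rest.png")
crop(t,110,180,140,50,5,"pics/b_top_jar.png")
crop(s,170,130,180,130,4,"pics/b_side_stand.png")
crop(s,190,240,120,90,6,"pics/b_side_rest.png")
E
```

```text
(no output)
```

View pics/b_top_stand.png

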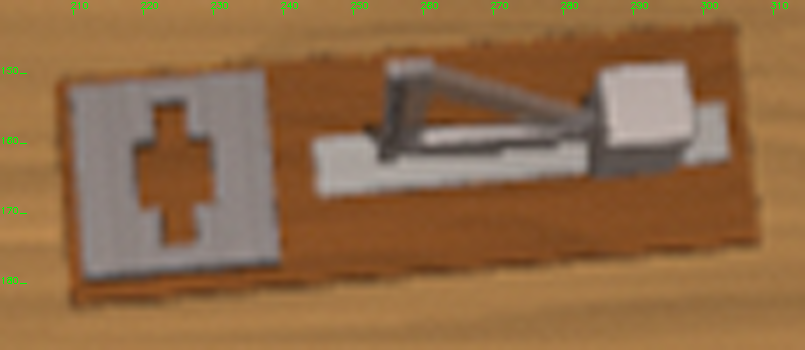

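View pics/b_top_rest.png

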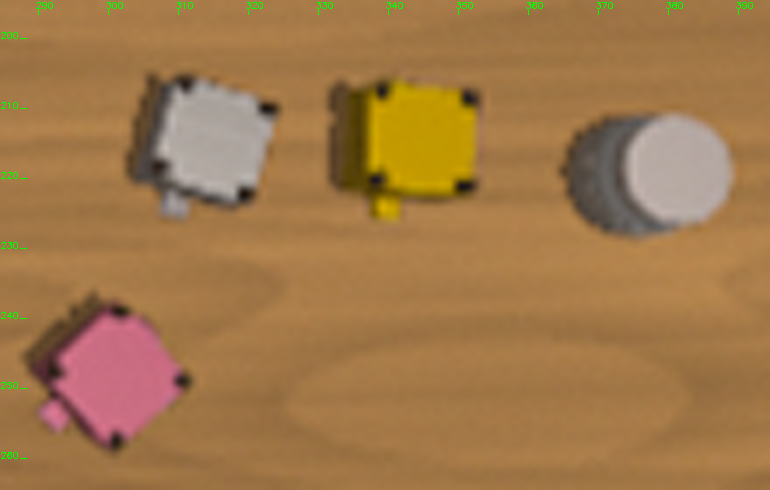

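View pics/b_top_jar.png

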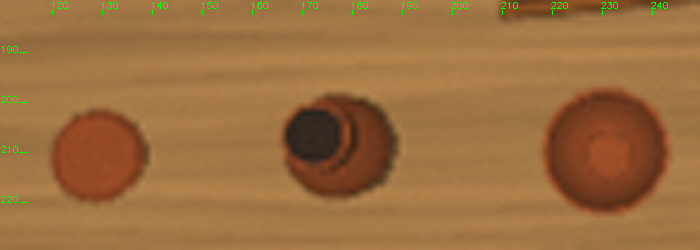

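View pics/b_side_stand.png

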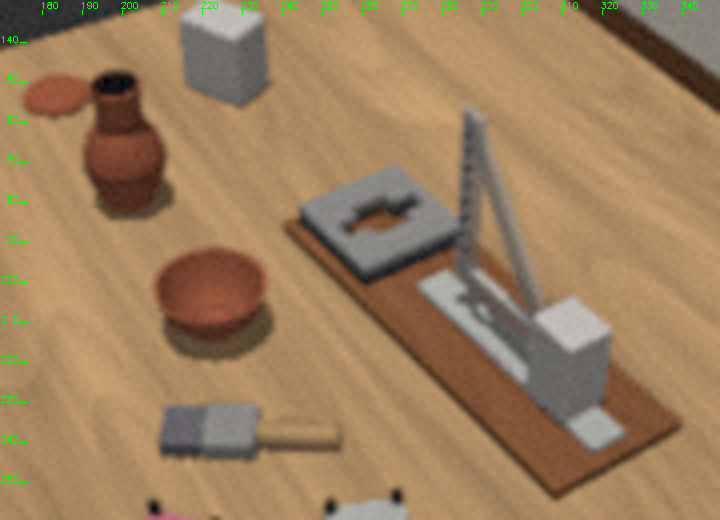

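View pics/b_side_rest.png

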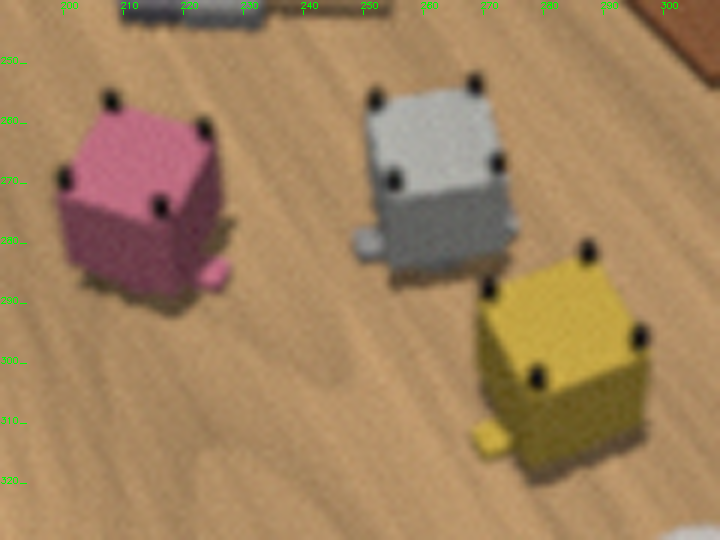

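The candidates are grey-aluminium (top 315,215 / side 262,269), pink (301,249 / 214,273) and yellow (345,215 / 284,300). The grey one is the rest, since it is the only one that isn't coloured, and the crops show its four black pins and grey lugs. The jar stands at (177,209) top and (202,165) side, with a dark mouth. The open dish at (231,210) is the bowl. Next I'll triangulate.

```bash
python3 - <<'E'
from h import *
import itertools
from scipy.spatial.transform import Rotation as Ro
t=load("a_top.npz");s=load("a_side.npz")
T=[(311.1,206.5),(322.8,210.1),(319.6,222.2),(307.4,218.4)]
S=[(252.2,256),(268.7,253.5),(272.3,266.7),(255.2,269.5)]
best=min(itertools.permutations(range(4)),key=lambda p:sum(sum(tri([(t,T[i]),(s,S[p[i]])])[1]) for i in range(4)))
P=[]
for i in range(4):
    X,r=tri([(t,T[i]),(s,S[best[i]])]);P.append(X);print("pin",X.round(1),r)
P=np.array(P);print("rest",P.mean(0).round(1),[np.linalg.norm(P[i]-P[i-1]).round(1) for i in range(4)])
for i in range(4):
    d=P[(i+1)%4]-P[i];print("edge yaw",np.degrees(np.arctan2(d[1],d[0])).round(1))
tc=lambda x,y:(200+x/7-.5,140+y/7-.5); sc=lambda x,y:(170+x/4-.5,130+y/4-.5)
Tb=[tc(70,86),tc(265,69),tc(279,263),tc(84,279)]
Sb=[sc(302,210),sc(394,166),sc(466,226),sc(365,276)]
best=min(itertools.permutations(range(4)),key=lambda p:sum(sum(tri([(t,Tb[i]),(s,Sb[p[i]])])[1]) for i in range(4)))
B=[]
for i in range(4):
    X,r=tri([(t,Tb[i]),(s,Sb[best[i]])]);B.append(X);print("box",X.round(1),r)
B=np.array(B);print("socket",B.mean(0).round(1),[np.linalg.norm(B[i]-B[i-1]).round(1) for i in range(4)])
for i in range(4):
    d=B[(i+1)%4]-B[i];print("edge yaw",np.degrees(np.arctan2(d[1],d[0])).round(1))
print("slots",at(t,tc(170,101),32),at(t,tc(180,245),32))
# jar mouth: top crop u0=110 v0=180 k=5 ; side
jt=(110+314/5-.5,180+135/5-.5); js=sc(113,84)
print("jar mouth",tri([(t,jt),(s,js)]))
# square block top
Tq=[tc(600,70),tc(687,63),tc(693,135),tc(610,143)];Sq=[sc(533,318),sc(573,297),sc(610,323),sc(571,349)]
print("block top c",tri([(t,np.mean(Tq,0)),(s,np.mean(Sq,0))]))
R=Ro.from_quat(np.roll(np.array([-0.70098903,  0.70185406, -0.08965636,  0.08931404]),-1)).as_matrix();print(R.round(3))
w=load("a_wrist.npz");C=-w["R"].T@w["t"];print("cam in tool",R.T@(C-[131.7,508,230.7]), (R.T@w["R"].T).round(3))
E
```

```text
pin [ 440.  -208.6   72.9] [0.0, 0.0]
pin [ 426.6 -248.1   71.5] [0.2, 0.2]
pin [ 385.8 -234.7   72.1] [0.2, 0.2]
pin [ 399.9 -194.    72.2] [0.1, 0.1]
rest [ 413.1 -221.3   72.2] [np.float64(42.6), np.float64(41.8), np.float64(43.0), np.float64(43.1)]
edge yaw -108.7
edge yaw 161.9
edge yaw 70.9
edge yaw -20.0
box [650.3 140.7  29.6] [1.3, 1.3]
box [657.6  39.8  30. ] [0.5, 0.5]
box [557.6  34.6  23.5] [0.3, 0.3]
box [552.8 133.9  24.2] [1.6, 1.6]
socket [604.6  87.3  26.8] [np.float64(97.9), np.float64(101.1), np.float64(100.4), np.float64(99.5)]
edge yaw -85.8
edge yaw -177.0
edge yaw 92.8
edge yaw 4.0
slots [641.74193305  88.72274616  32.        ] [566.26085809  84.71524731  32.        ]
jar mouth (array([446.24252067, 253.39244385, 119.01509804]), [0.9, 0.9])
block top c (array([ 619.51755338, -148.72703243,   91.66851533]), [0.4, 0.4])
[[ 0.968 -0.001  0.251]
 [-0.251 -0.001  0.968]
 [-0.    -1.    -0.001]]
cam in tool [ -84.10106112 -142.54851255    0.24246814] [[ 0.     0.946  0.324]
 [-0.002 -0.324  0.946]
 [ 1.    -0.001  0.002]]
```

Measured points:

| Point | Measured | Check |
|---|---|---|
| Rest | about (413,-221), x axis yaw about -19° | pin spacing 43 mm ✓ |
| Socket | about (604,87), yaw about 3° | slot length 76 mm ✓ |
| Jar | about (446,253) | mouth height 119 mm ✓ |
| Square block | about (620,-149) | top height 92 mm ✓ |

I'll hover over the rest for a closer look with the wrist camera.

```bash
python3 -m handwheel '[{"tx":23,"tz":-32},{"tx":23,"tz":-32},{"tx":23,"tz":-32},{"tx":23,"tz":-32},{"tx":23,"tz":-32},{"tx":23,"tz":-32},{"tx":23,"tz":-32},{"tx":23,"tz":-32},{"tx":23,"tz":-32},{"tx":23,"tz":-32}]' && python3 -m handwheel '[{"tx":23,"tz":-32},{"tx":23,"tz":-32},{"tx":23,"tz":-32},{"tx":23,"tz":-32},{"tx":23,"tz":-32},{"tx":23,"tz":-32},{"tx":23,"tz":-32},{"tx":23,"tz":-32},{"tx":23,"tz":-32},{"tx":18,"tz":-27}]'
```

```text
invalid input
```

```bash
cat >> h.py <<'E'
from scipy.spatial.transform import Rotation as Ro
def Rt(s): 
    q=s["ee_rot"];return Ro.from_quat([q[1],q[2],q[3],q[0]]).as_matrix()
def st():
    from rig import sense
    s=sense();R=Rt(s);print("t",round(s["time_s"],2),"pos",s["eef_pos"].round(1),"jaw yaw",np.degrees(np.arctan2(R[1,2],R[0,2])).round(2),"down",R[:,1].round(3),"F",s["force"].round(1),"M",s["wrist_torque"].round(2),"g",round(s["grip_width"]*85.4,1),"j6",s["joints"].round(2));return s
def togo(s,X,yaw=None):
    R=Rt(s);d=R.T@(np.asarray(X,float)-s["eef_pos"]);print("to go tx ty tz",d.round(1))
    if yaw is not None:
        y=np.degrees(np.arctan2(R[1,2],R[0,2]));print("wy",np.radians(-(yaw-y)).round(4))
def snap(n,name):
    from rig import eyes
    c=eyes.capture(n);cv2.imwrite(f"pics/{name}.png",c["pixels"][:,:,::-1]);np.savez(f"{name}.npz",**c);return c
E
python3 - <<'E'
from h import *
s=st();togo(s,[413.1,-221.3,230],71);c=snap("wrist","c_w");crop(c,130,60,260,190,3,"pics/c_wc.png")
E
```

```text
t 0.15 pos [131.7 508.  230.9] jaw yaw 75.46 down [-0.    -0.001 -1.   ] F [ 0.6  0.1 -0.3] M [ 0.02  0.04 -0.01] g 85.4 j6 [ 1.09  0.31  1.5  -0.    1.33 -0.22]
to go tx ty tz [ 455.4    1.4 -635.3]
wy 0.0779
```

View pics/c_w.png

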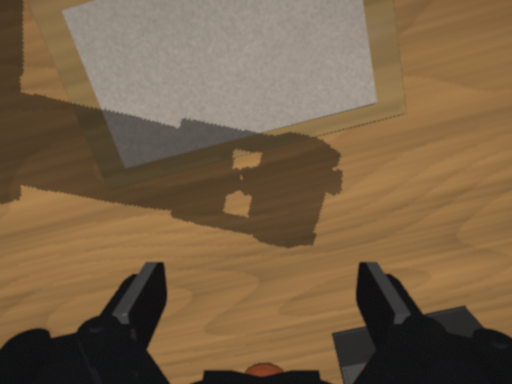

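The picture shows nothing moved. The command was refused, probably because every row needs all the keys, so I'll write full rows.

```bash
python3 -m handwheel '[{"grip":85,"tx":23,"ty":0,"tz":-32,"wx":0,"wy":0,"wz":0},{"grip":85,"tx":23,"ty":0,"tz":-32,"wx":0,"wy":0,"wz":0},{"grip":85,"tx":23,"ty":0,"tz":-32,"wx":0,"wy":0,"wz":0},{"grip":85,"tx":23,"ty":0,"tz":-32,"wx":0,"wy":0,"wz":0},{"grip":85,"tx":23,"ty":0,"tz":-32,"wx":0,"wy":0,"wz":0},{"grip":85,"tx":23,"ty":0,"tz":-32,"wx":0,"wy":0,"wz":0},{"grip":85,"tx":23,"ty":0,"tz":-32,"wx":0,"wy":0,"wz":0},{"grip":85,"tx":23,"ty":0,"tz":-32,"wx":0,"wy":0,"wz":0},{"grip":85,"tx":23,"ty":0,"tz":-32,"wx":0,"wy":0,"wz":0},{"grip":85,"tx":23,"ty":0,"tz":-32,"wx":0,"wy":0,"wz":0}]' && python3 -m handwheel '[{"grip":85,"tx":23,"ty":0,"tz":-32,"wx":0,"wy":0,"wz":0},{"grip":85,"tx":23,"ty":0,"tz":-32,"wx":0,"wy":0,"wz":0},{"grip":85,"tx":23,"ty":0,"tz":-32,"wx":0,"wy":0,"wz":0},{"grip":85,"tx":23,"ty":0,"tz":-32,"wx":0,"wy":0,"wz":0},{"grip":85,"tx":23,"ty":0,"tz":-32,"wx":0,"wy":0,"wz":0},{"grip":85,"tx":23,"ty":0,"tz":-32,"wx":0,"wy":0,"wz":0},{"grip":85,"tx":23,"ty":0,"tz":-32,"wx":0,"wy":0,"wz":0},{"grip":85,"tx":23,"ty":0,"tz":-32,"wx":0,"wy":0,"wz":0},{"grip":85,"tx":23,"ty":0,"tz":-32,"wx":0,"wy":0,"wz":0},{"grip":85,"tx":18,"ty":0,"tz":-27,"wx":0,"wy":0,"wz":0}]'
python3 - <<'E'
from h import *
s=st();togo(s,[413.1,-221.3,230],71);c=snap("wrist","d_w");crop(c,130,60,260,190,3,"pics/d_wc.png")
E
```

```text
time_s: 1.03
eef_pos: [274.1, 139.0, 231.4]
ee_rot: [0.702, -0.701, 0.089, -0.09]
force: [1.1, 0.2, 0.0]
grip_width: 0.996
time_s: 1.87
eef_pos: [413.2, -223.3, 231.0]
ee_rot: [-0.701, 0.701, -0.09, 0.09]
force: [-1.3, 0.4, 1.1]
grip_width: 0.992
t 1.87 pos [ 413.2 -223.3  231. ] jaw yaw 75.4 down [-0.  0. -1.] F [-1.3  0.4  1.1] M [ 0.02  0.03 -0.01] g 84.7 j6 [-0.75  0.19  1.66 -0.    1.29 -2.06]
to go tx ty tz [-0.6  1.   1.9]
wy 0.0767
```

View pics/d_w.png

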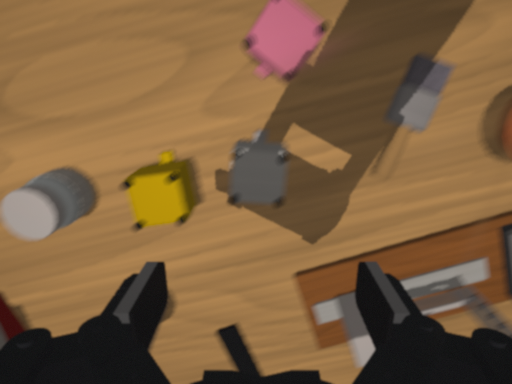

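The robot is now over the rest, which sits at about (258,170) in the wrist view, but the picture is motion-blurred. I'll align, let it settle and look again.

```bash
python3 -m handwheel '[{"grip":75,"tx":0,"ty":0,"tz":2,"wx":0,"wy":0.077,"wz":0},{"grip":75,"tx":0,"ty":0,"tz":0,"wx":0,"wy":0,"wz":0},{"grip":75,"tx":0,"ty":0,"tz":0,"wx":0,"wy":0,"wz":0}]'
python3 - <<'E'
from h import *
s=st();c=snap("wrist","e_w");crop(c,190,110,140,110,5,"pics/e_wc.png")
print(proj(c,[413.1,-221.3,68]))
E
```

```text
time_s: 2.17
eef_pos: [413.2, -218.6, 231.2]
ee_rot: [0.698, -0.697, 0.116, -0.116]
force: [-0.2, -0.5, 0.7]
grip_width: 0.874
t 2.17 pos [ 413.2 -218.6  231.2] jaw yaw 71.16 down [-0.  0. -1.] F [-0.2 -0.5  0.7] M [ 0.01 -0.04  0.05] g 74.6 j6 [-0.74  0.19  1.66 -0.    1.29 -1.98]
[257.49256229 176.46928835]
```

View pics/e_wc.png

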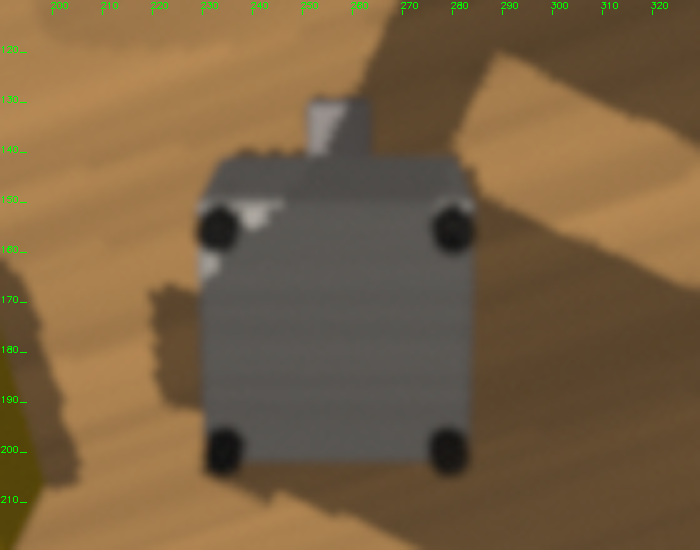

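```bash
python3 - <<'E'
from h import *
s=st();c=load("e_w.npz")
f=lambda x,y:(190+x/5-.5,110+y/5-.5)
for nm,L,z in [("top",[(203,205),(473,205),(468,462),(205,462)],68),("pin",[(218,229),(453,229),(448,452),(224,452)],75)]:
    P=np.array([at(c,f(*p),z) for p in L]);print(nm,P.round(1).tolist(),P.mean(0))
    for i in range(4):
        d=P[(i+1)%4]-P[i];print(np.degrees(np.arctan2(d[1],d[0])).round(1),np.linalg.norm(d).round(1))
L=at(c,f(342,98),4);print("lug tip",L, L-P.mean(0))
t=load("a_top.npz")
T=[(311.1,206.5),(322.8,210.1),(319.6,222.2),(307.4,218.4)]
W=[f(448,452),f(224,452),f(218,229),f(453,229)]
for i in range(4):
    import itertools
    print(min((tri([(t,T[i]),(c,w)]) for w in W),key=lambda r:sum(r[1])))
E
```

```text
t 2.22 pos [ 413.2 -218.4  231.3] jaw yaw 71.19 down [-0.  0. -1.] F [-0.3  0.6 -0. ] M [0.01 0.02 0.05] g 75.5 j6 [-0.74  0.19  1.66 -0.    1.29 -1.98]
top [[381.4, -237.1, 68.0], [397.5, -189.9, 68.0], [445.4, -206.1, 68.0], [428.8, -254.5, 68.0]] [ 413.29921199 -221.91330617   68.        ]
71.1 49.9
-18.7 50.5
-108.9 51.2
159.9 50.5
pin [[385.3, -235.1, 75.0], [399.1, -194.7, 75.0], [439.7, -208.7, 75.0], [425.9, -249.0, 75.0]] [ 412.51169556 -221.85911782   75.        ]
71.1 42.6
-19.1 42.9
-108.9 42.5
161.1 42.9
lug tip [ 379.07651966 -209.63931922    4.        ] [-33.4351759   12.21979861 -71.        ]
(array([ 510.20290765, -341.14644153, -647.52025712]), [0.0, 0.0])
(array([ 426.85741403, -248.87768805,   71.60968369]), [0.7, 0.7])
(array([ 376.77399976, -198.06189707,  251.80369975]), [0.3, 0.3])
(array([ 400.21283975, -194.6287589 ,   69.25902891]), [0.2, 0.2])
```

The rest is confirmed at (413,-222) with its x axis at -19°, and the lug tip is 35.6 mm out ✓. Descending.

```bash
python3 - <<'E'
from h import *
s=st();togo(s,[413.0,-221.9,24],71)
E
python3 -m handwheel '[{"grip":75,"tx":1,"ty":30,"tz":-3.4,"wx":0,"wy":0.003,"wz":0},{"grip":75,"tx":0,"ty":35,"tz":0,"wx":0,"wy":0,"wz":0},{"grip":75,"tx":0,"ty":35,"tz":0,"wx":0,"wy":0,"wz":0},{"grip":75,"tx":0,"ty":20,"tz":0,"wx":0,"wy":0,"wz":0},{"grip":75,"tx":0,"ty":10,"tz":0,"wx":0,"wy":0,"wz":0},{"grip":75,"tx":0,"ty":0,"tz":0,"wx":0,"wy":0,"wz":0},{"grip":75,"tx":0,"ty":0,"tz":0,"wx":0,"wy":0,"wz":0}]'
python3 - <<'E'
from h import *
s=st();togo(s,[413.0,-221.9,24],71);c=snap("wrist","f_w")
E
```

```text
t 2.22 pos [ 413.2 -218.4  231.3] jaw yaw 71.19 down [-0.  0. -1.] F [-0.3  0.6 -0. ] M [0.01 0.02 0.05] g 75.5 j6 [-0.74  0.19  1.66 -0.    1.29 -1.98]
to go tx ty tz [  0.9 207.3  -3.4]
wy 0.0032
time_s: 2.8
eef_pos: [413.2, -222.1, 101.7]
ee_rot: [-0.697, 0.697, -0.117, 0.117]
force: [1.0, -0.6, -0.8]
grip_width: 0.878
t 2.8 pos [ 413.2 -222.1  101.7] jaw yaw 70.96 down [-0. -0. -1.] F [ 1.  -0.6 -0.8] M [-0.01  0.01 -0.05] g 75.0 j6 [-0.74  0.35  1.83 -0.    0.97 -1.98]
to go tx ty tz [-0.3 77.7  0.1]
wy -0.0006
```

View pics/f_w.png

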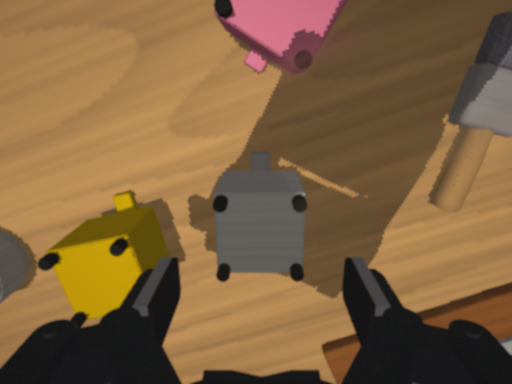

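The block is centred between the fingers: 261 against a finger midpoint of 262. Before going lower I'll check the left finger's clearance to the yellow block.

```bash
python3 - <<'E'
from h import *
t=load("a_top.npz");f=lambda x,y:(285+x/7-.5,195+y/7-.5)
P=np.array([at(t,f(*p),75) for p in [(382,90),(470,98),(465,185),(377,180)]]);print(P.round(1),P.mean(0))
s=st();R=Rt(s);print("in tool",((P-s["eef_pos"])@R).round(1))
E
```

```text
[[ 434.4 -303.5   75. ]
 [ 429.4 -346.2   75. ]
 [ 387.3 -340.8   75. ]
 [ 390.8 -298.3   75. ]] [ 410.46702459 -322.21242201   75.        ]
t 2.85 pos [ 413.6 -222.4  102.2] jaw yaw 70.94 down [ 0.001 -0.001 -1.   ] F [ 0.  -1.1  0.6] M [ 0.   -0.01  0.01] g 75.0 j6 [-0.74  0.35  1.83  0.    0.97 -1.98]
in tool [[  46.1   27.3  -69.9]
 [  55.4   27.4 -111.9]
 [  13.8   27.3 -120.5]
 [   3.2   27.3  -79.1]]
```

```bash
python3 -m handwheel '[{"grip":75,"tx":0,"ty":30,"tz":0,"wx":0,"wy":0,"wz":0},{"grip":75,"tx":0,"ty":28,"tz":0,"wx":0,"wy":0,"wz":0},{"grip":75,"tx":0,"ty":15,"tz":0,"wx":0,"wy":0,"wz":0},{"grip":75,"tx":0,"ty":5,"tz":0,"wx":0,"wy":0,"wz":0},{"grip":65,"tx":0,"ty":0,"tz":0,"wx":0,"wy":0,"wz":0},{"grip":58,"tx":0,"ty":0,"tz":0,"wx":0,"wy":0,"wz":0}]' 40 && python3 -m handwheel '[{"grip":48,"tx":0,"ty":0,"tz":0,"wx":0,"wy":0,"wz":0},{"grip":45,"tx":0,"ty":0,"tz":0,"wx":0,"wy":0,"wz":0},{"grip":45,"tx":0,"ty":0,"tz":0,"wx":0,"wy":0,"wz":0},{"grip":45,"tx":0,"ty":0,"tz":0,"wx":0,"wy":0,"wz":0},{"grip":45,"tx":0,"ty":0,"tz":0,"wx":0,"wy":0,"wz":0}]' 60
python3 - <<'E'
from h import *
s=st();c=snap("wrist","g_w")
E
```

```text
time_s: 3.35
eef_pos: [413.9, -222.9, 24.6]
ee_rot: [-0.697, 0.698, -0.117, 0.118]
force: [-0.2, -0.2, 0.1]
grip_width: 0.682
time_s: 3.77
eef_pos: [414.0, -223.1, 24.9]
ee_rot: [-0.697, 0.698, -0.116, 0.118]
force: [-1.3, 0.7, 6.9]
grip_width: 0.596
t 3.77 pos [ 414.  -223.1   24.9] jaw yaw 70.89 down [ 0.002 -0.002 -1.   ] F [-1.3  0.7  6.9] M [0.15 0.13 0.04] g 50.9 j6 [-0.74  0.48  1.88 -0.    0.78 -1.98]
```

View pics/g_w.png

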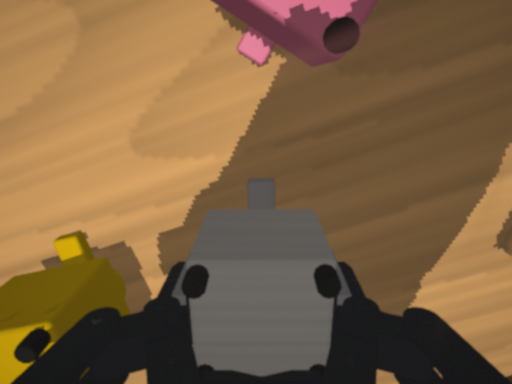

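The block is gripped, with the opening at about 51 mm. I'll lift it and travel around the square, then stop just beyond the socket so the wrist camera sees its mouth past the held block.

```bash
python3 -m handwheel '[{"grip":45,"tx":0,"ty":-15,"tz":0,"wx":0,"wy":0,"wz":0},{"grip":45,"tx":0,"ty":-30,"tz":0,"wx":0,"wy":0,"wz":0},{"grip":45,"tx":0,"ty":-35,"tz":0,"wx":0,"wy":0,"wz":0},{"grip":45,"tx":0,"ty":-35,"tz":0,"wx":0,"wy":0,"wz":0},{"grip":45,"tx":0,"ty":-20,"tz":0,"wx":0,"wy":0,"wz":0},{"grip":45,"tx":-5,"ty":0,"tz":26,"wx":0,"wy":0,"wz":0},{"grip":45,"tx":-5,"ty":0,"tz":37,"wx":0,"wy":0,"wz":0},{"grip":45,"tx":-5,"ty":0,"tz":37,"wx":0,"wy":0,"wz":0},{"grip":45,"tx":-5,"ty":0,"tz":37,"wx":0,"wy":0,"wz":0},{"grip":45,"tx":-5,"ty":0,"tz":37,"wx":0,"wy":0,"wz":0}]' 60
python3 - <<'E'
from h import *
s=st()
E
```

```text
time_s: 4.65
eef_pos: [446.4, -48.0, 159.0]
ee_rot: [-0.697, 0.697, -0.117, 0.118]
force: [0.2, 0.1, -3.3]
grip_width: 0.604
t 4.65 pos [446.4 -48.  159. ] jaw yaw 70.85 down [ 0.001 -0.    -1.   ] F [ 0.2  0.1 -3.3] M [-0.05 -0.02  0.  ] g 51.6 j6 [-0.37  0.22  1.82  0.    1.1  -1.61]
```

```bash
python3 -m handwheel '[{"grip":45,"tx":-5,"ty":0,"tz":37,"wx":0,"wy":0,"wz":0},{"grip":45,"tx":-5,"ty":0,"tz":37,"wx":0,"wy":0,"wz":0},{"grip":45,"tx":-5,"ty":0,"tz":36,"wx":0,"wy":-0.096,"wz":0},{"grip":45,"tx":0,"ty":0,"tz":0,"wx":0,"wy":-0.096,"wz":0},{"grip":45,"tx":0,"ty":0,"tz":0,"wx":0,"wy":-0.096,"wz":0},{"grip":45,"tx":0,"ty":0,"tz":0,"wx":0,"wy":-0.096,"wz":0}]' 60
python3 - <<'E'
from h import *
s=st();togo(s,[680,89,155],93)
E
```

```text
time_s: 5.15
eef_pos: [468.2, 59.9, 158.8]
ee_rot: [-0.707, 0.707, 0.02, -0.02]
force: [0.7, -0.0, -3.5]
grip_width: 0.598
t 5.15 pos [468.2  59.9 158.8] jaw yaw 93.26 down [ 0. -0. -1.] F [ 0.7 -0.  -3.5] M [ 0.02 -0.    0.03] g 51.1 j6 [-0.12  0.27  1.76 -0.    1.11 -1.75]
to go tx ty tz [213.1   3.8  17. ]
wy 0.0045
```

```bash
python3 -m handwheel '[{"grip":45,"tx":30,"ty":0,"tz":3,"wx":0,"wy":0,"wz":0},{"grip":45,"tx":37,"ty":0,"tz":3,"wx":0,"wy":0,"wz":0},{"grip":45,"tx":37,"ty":0,"tz":3,"wx":0,"wy":0,"wz":0},{"grip":45,"tx":37,"ty":0,"tz":3,"wx":0,"wy":0,"wz":0},{"grip":45,"tx":37,"ty":0,"tz":3,"wx":0,"wy":0,"wz":0},{"grip":45,"tx":35,"ty":0,"tz":2,"wx":0,"wy":0.0045,"wz":0},{"grip":45,"tx":0,"ty":0,"tz":0,"wx":0,"wy":0,"wz":0},{"grip":45,"tx":0,"ty":0,"tz":0,"wx":0,"wy":0,"wz":0},{"grip":45,"tx":0,"ty":0,"tz":0,"wx":0,"wy":0,"wz":0}]' 60
python3 - <<'E'
from h import *
s=st();c=snap("wrist","i_w");c=snap("side","i_s");c=snap("top","i_t")
E
```

```text
time_s: 5.9
eef_pos: [679.5, 86.8, 158.2]
ee_rot: [0.707, -0.707, -0.016, 0.017]
force: [-0.2, -0.9, -3.5]
grip_width: 0.604
t 5.9 pos [679.5  86.8 158.2] jaw yaw 92.63 down [-0.001  0.    -1.   ] F [-0.2 -0.9 -3.5] M [-0.03 -0.05 -0.01] g 51.6 j6 [-0.04  0.73  1.03 -0.    1.38 -1.66]
```

View pics/i_w.png

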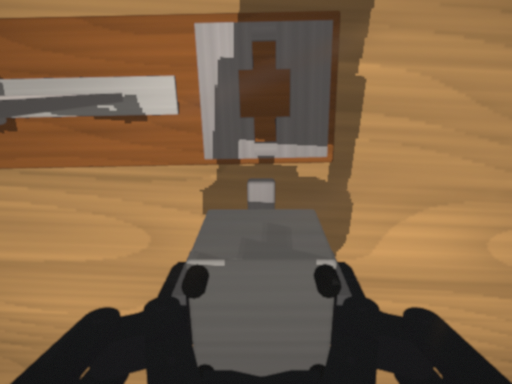

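View pics/i_s.png

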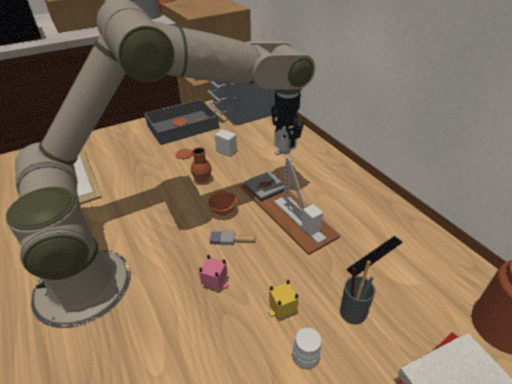

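```bash
python3 - <<'E'
from h import *
c=load("i_w.npz");crop(c,185,5,165,110,4,"pics/j1.png");crop(c,170,170,180,210,3,"pics/j2.png")
E
```

View pics/j1.png

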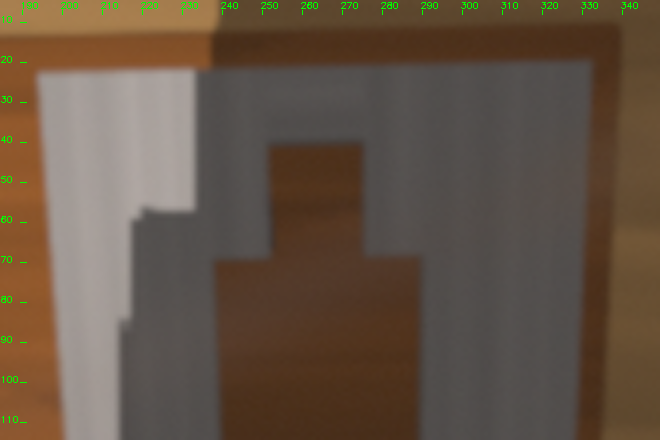

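View pics/j2.png

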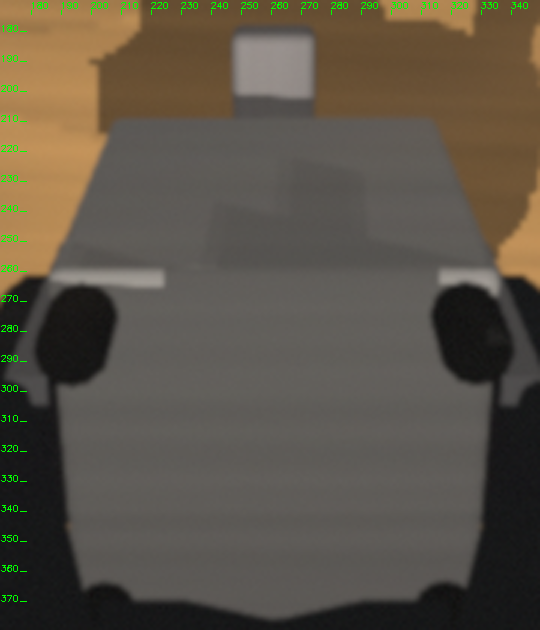

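```bash
python3 - <<'E'
from h import *
c=load("i_w.npz");crop(c,185,60,165,110,4,"pics/j3.png")
E
```

```text
(no output)
```

View pics/j3.png

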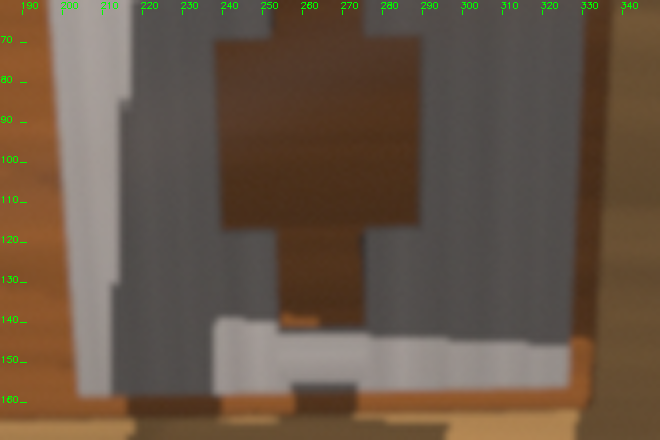

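```bash
python3 - <<'E'
from h import *
c=load("i_w.npz");s=load("i_s.npz")
a=lambda x,y:(185+x/4-.5,5+y/4-.5); b=lambda x,y:(185+x/4-.5,60+y/4-.5)
q=lambda p,z=32:at(c,p,z)[:2]
yaw=lambda d:np.degrees(np.arctan2(d[1],d[0])).round(2)
far=[q(a(268,143)),q(a(363,142))];near=[q(b(278,331)),q(b(363,331))]
fm,nm=np.mean(far,0),np.mean(near,0);print("slot ends",fm.round(1),nm.round(1),np.linalg.norm(fm-nm),"widths",np.linalg.norm(far[0]-far[1]),np.linalg.norm(near[0]-near[1]),"mid",(fm+nm)/2,"yaw",yaw(nm-fm))
H=np.array([q(a(212,260)),q(a(421,257)),q(b(419,226)),q(b(219,228))]);print("hole",H.mean(0),[np.linalg.norm(H[i]-H[i-1]).round(1) for i in range(4)],[yaw(H[(i+1)%4]-H[i]) for i in range(4)])
B=np.array([q(a(38,72)),q(a(592,60)),q(b(569,387)),q(b(77,397))]);print("box",B.mean(0),[np.linalg.norm(B[i]-B[i-1]).round(1) for i in range(4)],[yaw(B[(i+1)%4]-B[i]) for i in range(4)])
S=st();R=Rt(S)
# held lug: j2 u0=170 v0=170 k=3 ; lug top face near tip
L=lambda x,y:(170+x/3-.5,170+y/3-.5)
zt=S["eef_pos"][2]-18+1; 
zl=158.2+18.1-35
tip=[at(c,L(233,36),zl),at(c,L(313,36),zl)];m=np.mean(tip,0)
print("lug tip",m.round(1),"in tool",R.T@(m-[679.5,86.8,158.2]),"w",np.linalg.norm(tip[0]-tip[1]),yaw(tip[1]-tip[0]))
zp=158.2+18.1+25
e=[at(c,L(48,270),zp),at(c,L(497,268),zp),at(c,L(59,490),zp),at(c,L(490,490),zp)]
print("top edge in tool",[(R.T@(x-[679.5,86.8,158.2])).round(1).tolist() for x in e])
E
```

```text
slot ends [566.7  84.2] [641.6  88.8] 75.04993313643217 widths 17.42390481043657 17.133829357978755 mid [604.12264339  86.54544322] yaw 3.52
hole [603.8346807   86.46218258] [np.float64(34.6), np.float64(39.3), np.float64(34.7), np.float64(39.3)] [np.float64(93.39), np.float64(3.56), np.float64(-86.83), np.float64(-176.41)]
box [604.07935037  86.71105477] [np.float64(100.2), np.float64(99.9), np.float64(100.1), np.float64(100.7)] [np.float64(93.74), np.float64(3.89), np.float64(-86.21), np.float64(-176.53)]
t 6.05 pos [679.5  86.8 159.3] jaw yaw 92.62 down [ 0. -0. -1.] F [-0.   0.2 -2.5] M [ 0.02 -0.02  0.01] g 51.4 j6 [-0.04  0.73  1.03 -0.    1.38 -1.66]
lug tip [642.6  85.6 141.3] in tool [-36.94786196  16.88209992   0.4742156 ] w 13.26168433683099 92.6
top edge in tool [[-27.2, -43.1, -24.8], [-27.4, -43.1, 25.6], [3.1, -43.1, -25.6], [3.2, -43.1, 26.9]]
```

Socket at (604.0, 86.6), yaw 3.5° (slot length 75 ✓, box 100 ✓). The held rest sits about 1.1 mm toward -x of the tool. I'll move over the socket.

```bash
python3 - <<'E'
from h import *
s=st();togo(s,[605.1,86.3,75],93.5)
E
python3 -m handwheel '[{"grip":45,"tx":-25,"ty":0,"tz":-1,"wx":0,"wy":-0.0155,"wz":0},{"grip":45,"tx":-30,"ty":20,"tz":0,"wx":0,"wy":0,"wz":0},{"grip":45,"tx":-19,"ty":30,"tz":3,"wx":0,"wy":0,"wz":0},{"grip":45,"tx":0,"ty":20,"tz":0,"wx":0,"wy":0,"wz":0},{"grip":45,"tx":0,"ty":10,"tz":0,"wx":0,"wy":0,"wz":0},{"grip":45,"tx":0,"ty":0,"tz":0,"wx":0,"wy":0,"wz":0},{"grip":45,"tx":0,"ty":0,"tz":0,"wx":0,"wy":0,"wz":0},{"grip":45,"tx":0,"ty":0,"tz":0,"wx":0,"wy":0,"wz":0}]' 60
python3 - <<'E'
from h import *
s=st();togo(s,[605.1,86.3,60],93.5)
c=snap("wrist","k_w")
s=st();togo(s,[605.1,86.3,60],93.5)
E
```

```text
t 6.05 pos [679.5  86.8 159.3] jaw yaw 92.62 down [ 0. -0. -1.] F [-0.   0.2 -2.5] M [ 0.02 -0.02  0.01] g 51.4 j6 [-0.04  0.73  1.03 -0.    1.38 -1.66]
to go tx ty tz [-74.4  84.3   2.9]
wy -0.0153
time_s: 6.72
eef_pos: [607.5, 84.5, 80.0]
ee_rot: [-0.707, 0.707, 0.023, -0.02]
force: [0.3, -0.3, -3.3]
grip_width: 0.598
t 6.72 pos [607.5  84.5  80. ] jaw yaw 93.5 down [ 0.003 -0.    -1.   ] F [ 0.3 -0.3 -3.3] M [ 0.08  0.02 -0.  ] g 51.1 j6 [-0.05  0.65  1.39  0.    1.1  -1.68]
to go tx ty tz [-2.4 20.   1.9]
wy 0.0
t 6.77 pos [607.4  84.5  79.9] jaw yaw 93.5 down [ 0.003 -0.    -1.   ] F [ 0.3  0.7 -2.3] M [-0.02 -0.02  0.04] g 51.3 j6 [-0.05  0.65  1.39 -0.    1.09 -1.68]
to go tx ty tz [-2.3 19.9  1.9]
wy 0.0
```

View pics/k_w.png

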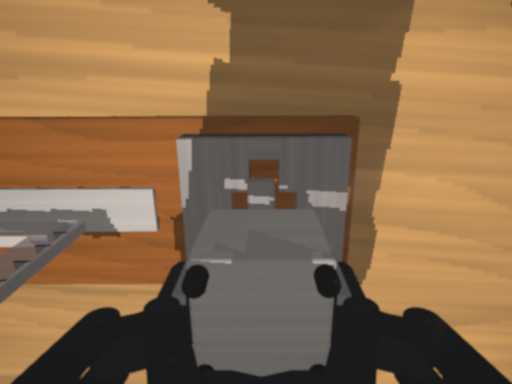

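The lug (262,186) lines up with the slot (264,168). I'll correct by about 2 mm each way and descend to just above the mouth.

```bash
python3 -m handwheel '[{"grip":45,"tx":-2.3,"ty":10,"tz":1.9,"wx":0,"wy":0,"wz":0},{"grip":45,"tx":0,"ty":7,"tz":0,"wx":0,"wy":0,"wz":0},{"grip":45,"tx":0,"ty":0,"tz":0,"wx":0,"wy":0,"wz":0},{"grip":45,"tx":0,"ty":0,"tz":0,"wx":0,"wy":0,"wz":0}]' 60
python3 - <<'E'
from h import *
c=snap("wrist","l_w");crop(c,170,130,190,150,4,"pics/l_wc.png")
s=st();togo(s,[605.1,86.3,60],93.5)
# expected lug tip vs slot end 
R=Rt(s);X=s["eef_pos"]+R@np.array([-37.1,25-8,.3]);print("lug tip pred px",proj(c,X),"slot end px",proj(c,[566.7,84.2,32]),proj(c,[604-30*np.cos(.061)-9*-np.sin(.061)*0,86.6-30*np.sin(.061),32]))
E
```

```text
time_s: 7.1
eef_pos: [603.5, 86.4, 60.6]
ee_rot: [0.707, -0.707, -0.021, 0.022]
force: [-0.9, -0.5, -2.4]
grip_width: 0.603
t 7.15 pos [603.9  86.4  61.1] jaw yaw 93.51 down [-0.  0. -1.] F [-0.1  0.2 -2.9] M [ 0.05  0.03 -0.04] g 51.3 j6 [-0.05  0.67  1.42 -0.    1.06 -1.68]
to go tx ty tz [ 1.2  1.1 -0.2]
wy 0.0001
lug tip pred px [260.09508943 182.13293403] slot end px [259.71523508 175.41005342] [259.95829177 188.66561964]
```

View pics/l_wc.png

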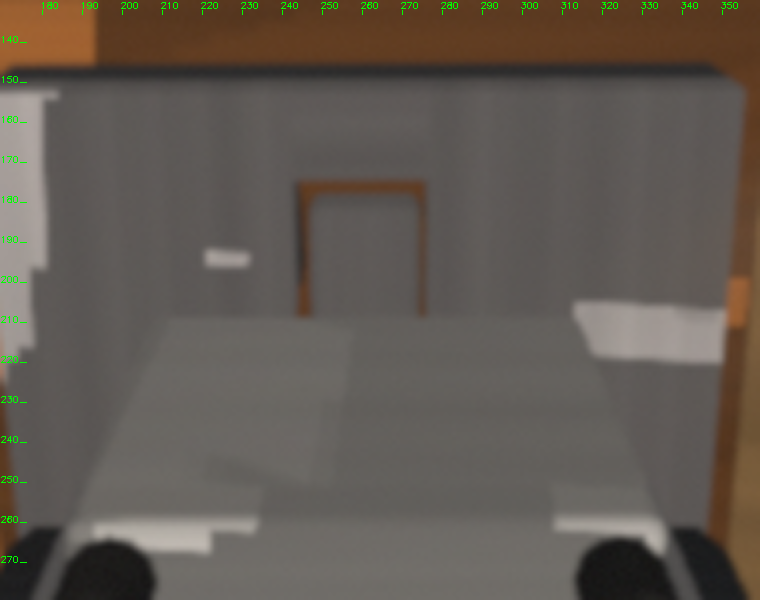

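The lug is centred in the slot sideways: lug 308–418 against slot 297–426 in the crop. Descending gently.

```bash
python3 -m handwheel '[{"grip":45,"tx":1.2,"ty":2,"tz":-0.2,"wx":0,"wy":0,"wz":0},{"grip":45,"tx":0,"ty":3,"tz":0,"wx":0,"wy":0,"wz":0},{"grip":45,"tx":0,"ty":3,"tz":0,"wx":0,"wy":0,"wz":0},{"grip":45,"tx":0,"ty":0,"tz":0,"wx":0,"wy":0,"wz":0},{"grip":45,"tx":0,"ty":0,"tz":0,"wx":0,"wy":0,"wz":0}]' 60
python3 -c "
from h import *
s=st();togo(s,[605.1,86.3,39],93.5)"
```

```text
time_s: 7.57
eef_pos: [604.9, 86.3, 53.0]
ee_rot: [0.707, -0.707, -0.021, 0.022]
force: [0.1, -0.2, -2.2]
grip_width: 0.606
t 7.57 pos [604.9  86.3  53. ] jaw yaw 93.51 down [-0.001  0.    -1.   ] F [ 0.1 -0.2 -2.2] M [0.01 0.03 0.05] g 51.7 j6 [-0.05  0.68  1.42  0.    1.04 -1.68]
to go tx ty tz [ 0.2 14.   0. ]
wy 0.0001
```

No contact force, and it is already below the mouth level. I'll continue.

```bash
python3 -m handwheel '[{"grip":45,"tx":0,"ty":3,"tz":0,"wx":0,"wy":0,"wz":0},{"grip":45,"tx":0,"ty":3,"tz":0,"wx":0,"wy":0,"wz":0},{"grip":45,"tx":0,"ty":3,"tz":0,"wx":0,"wy":0,"wz":0},{"grip":45,"tx":0,"ty":2,"tz":0,"wx":0,"wy":0,"wz":0},{"grip":45,"tx":0,"ty":0,"tz":0,"wx":0,"wy":0,"wz":0},{"grip":45,"tx":0,"ty":0,"tz":0,"wx":0,"wy":0,"wz":0}]' 60
python3 -c "
from h import *
s=st();togo(s,[605.1,86.3,39],93.5)"
```

```text
time_s: 8.07
eef_pos: [605.0, 86.3, 42.1]
ee_rot: [0.707, -0.707, -0.022, 0.022]
force: [-0.7, 0.9, -3.1]
grip_width: 0.6
t 8.07 pos [605.   86.3  42.1] jaw yaw 93.5 down [-0.  0. -1.] F [-0.7  0.9 -3.1] M [ 0.02  0.02 -0.02] g 51.2 j6 [-0.05  0.7   1.42  0.    1.02 -1.68]
to go tx ty tz [0.1 3.1 0. ]
wy 0.0001
```

```bash
python3 -m handwheel '[{"grip":45,"tx":0,"ty":1.5,"tz":0,"wx":0,"wy":0,"wz":0},{"grip":45,"tx":0,"ty":1.5,"tz":0,"wx":0,"wy":0,"wz":0},{"grip":45,"tx":0,"ty":0,"tz":0,"wx":0,"wy":0,"wz":0}]' 60; python3 -m handwheel '[{"grip":45,"tx":0,"ty":1,"tz":0,"wx":0,"wy":0,"wz":0},{"grip":45,"tx":0,"ty":0,"tz":0,"wx":0,"wy":0,"wz":0}]' 60
python3 -c "
from h import *
s=st();togo(s,[605.1,86.3,39],93.5)"
```

```text
time_s: 8.32
eef_pos: [605.1, 86.3, 39.2]
ee_rot: [0.707, -0.707, -0.022, 0.022]
force: [0.1, -0.6, -2.3]
grip_width: 0.604
time_s: 8.48
eef_pos: [605.2, 86.2, 39.0]
ee_rot: [-0.707, 0.707, 0.022, -0.022]
force: [-3.3, 0.0, 4.1]
grip_width: 0.604
t 8.48 pos [605.2  86.2  39. ] jaw yaw 93.51 down [ 0. -0. -1.] F [-3.3  0.   4.1] M [0.07 0.47 0.04] g 51.6 j6 [-0.05  0.7   1.43 -0.    1.02 -1.68]
to go tx ty tz [-0.1  0.   0.1]
wy 0.0002
```

It is fully seated: contact at TCP z 39.0, exactly as predicted, with the vertical force stepping from -2.5 to +4 N. Now I'll twist clockwise (+wy), pivoting on the socket axis.

```bash
python3 -m handwheel '[{"grip":45,"tx":0,"ty":0,"tz":-0.1,"wx":0,"wy":0.1,"wz":0},{"grip":45,"tx":0,"ty":0,"tz":-0.1,"wx":0,"wy":0.1,"wz":0},{"grip":45,"tx":0,"ty":0,"tz":-0.1,"wx":0,"wy":0.1,"wz":0},{"grip":45,"tx":0,"ty":0,"tz":-0.1,"wx":0,"wy":0.1,"wz":0},{"grip":45,"tx":0,"ty":0,"tz":0,"wx":0,"wy":0,"wz":0}]' 60
python3 -c "
from h import *
s=st()"
python3 -m handwheel '[{"grip":45,"tx":0,"ty":0,"tz":-0.1,"wx":0,"wy":0.1,"wz":0},{"grip":45,"tx":0,"ty":0,"tz":-0.1,"wx":0,"wy":0.1,"wz":0},{"grip":45,"tx":0,"ty":0,"tz":-0.1,"wx":0,"wy":0.1,"wz":0},{"grip":45,"tx":0,"ty":0,"tz":-0.1,"wx":0,"wy":0.1,"wz":0},{"grip":45,"tx":0,"ty":0,"tz":-0.1,"wx":0,"wy":0.1,"wz":0},{"grip":45,"tx":0,"ty":0,"tz":-0.1,"wx":0,"wy":0.1,"wz":0},{"grip":45,"tx":0,"ty":0,"tz":0,"wx":0,"wy":0,"wz":0}]' 60
python3 -c "
from h import *
s=st()"
```

```text
time_s: 8.9
eef_pos: [605.6, 86.0, 39.0]
ee_rot: [0.697, -0.697, 0.12, -0.121]
force: [0.9, 0.4, 1.5]
grip_width: 0.601
t 8.9 pos [605.6  86.   39. ] jaw yaw 70.39 down [ 0.002  0.    -1.   ] F [0.9 0.4 1.5] M [ 0.17 -0.08 -0.06] g 51.4 j6 [-0.05  0.7   1.43  0.    1.01 -1.28]
time_s: 9.48
eef_pos: [605.4, 85.2, 39.0]
ee_rot: [0.631, -0.63, 0.319, -0.321]
force: [0.5, -0.7, 3.2]
grip_width: 0.601
t 9.48 pos [605.4  85.2  39. ] jaw yaw 36.18 down [ 0.002 -0.    -1.   ] F [ 0.5 -0.7  3.2] M [-0.09 -0.16 -0.07] g 51.3 j6 [-0.05  0.7   1.43 -0.    1.01 -0.68]
```

```bash
python3 -m handwheel '[{"grip":45,"tx":0,"ty":0,"tz":-0.1,"wx":0,"wy":0.08,"wz":0},{"grip":45,"tx":0,"ty":0,"tz":-0.1,"wx":0,"wy":0.07,"wz":0},{"grip":45,"tx":0,"ty":0,"tz":-0.05,"wx":0,"wy":0.04,"wz":0},{"grip":45,"tx":0,"ty":0,"tz":0,"wx":0,"wy":0,"wz":0}]' 60
python3 -c "
from h import *
s=st()"
python3 -m handwheel '[{"grip":45,"tx":0,"ty":0,"tz":0,"wx":0,"wy":0.03,"wz":0},{"grip":45,"tx":0,"ty":0,"tz":0,"wx":0,"wy":0,"wz":0}]' 60
python3 -c "
from h import *
s=st()"
python3 -m handwheel '[{"grip":45,"tx":0,"ty":0,"tz":0,"wx":0,"wy":0.03,"wz":0},{"grip":45,"tx":0,"ty":0,"tz":0,"wx":0,"wy":0,"wz":0}]' 60
python3 -c "
from h import *
s=st()"
```

```text
time_s: 9.82
eef_pos: [605.2, 85.1, 39.0]
ee_rot: [0.598, -0.598, 0.377, -0.378]
force: [1.7, -1.0, 4.1]
grip_width: 0.604
t 9.82 pos [605.2  85.1  39. ] jaw yaw 25.53 down [ 0.002 -0.    -1.   ] F [ 1.7 -1.   4.1] M [-0.2  -0.15 -0.04] g 51.6 j6 [-0.05  0.7   1.43 -0.    1.01 -0.5 ]
time_s: 9.98
eef_pos: [605.1, 85.1, 39.0]
ee_rot: [0.593, -0.592, 0.385, -0.387]
force: [1.8, -1.7, 4.8]
grip_width: 0.603
t 9.98 pos [605.1  85.1  39. ] jaw yaw 23.82 down [ 0.002 -0.    -1.   ] F [ 1.8 -1.7  4.8] M [-0.27 -0.23 -0.05] g 51.5 j6 [-0.05  0.7   1.43 -0.    1.01 -0.47]
time_s: 10.15
eef_pos: [604.9, 85.2, 39.0]
ee_rot: [-0.587, 0.588, -0.393, 0.394]
force: [0.9, -0.4, 5.8]
grip_width: 0.603
t 10.15 pos [604.9  85.2  39. ] jaw yaw 22.41 down [ 0.002 -0.002 -1.   ] F [ 0.9 -0.4  5.8] M [-0.09 -0.22  2.27] g 51.5 j6 [-0.05  0.7   1.43 -0.    1.01 -0.44]
```

It hit the hard stop: Mz jumped to 2.3 N·m at a 71° turn. I'll ease the torque off slightly, open and lift.

```bash
python3 -m handwheel '[{"grip":45,"tx":0,"ty":0,"tz":0,"wx":0,"wy":-0.007,"wz":0},{"grip":60,"tx":0,"ty":0,"tz":0,"wx":0,"wy":0,"wz":0},{"grip":75,"tx":0,"ty":0,"tz":0,"wx":0,"wy":0,"wz":0},{"grip":75,"tx":0,"ty":0,"tz":0,"wx":0,"wy":0,"wz":0},{"grip":75,"tx":0,"ty":0,"tz":0,"wx":0,"wy":0,"wz":0},{"grip":75,"tx":0,"ty":-10,"tz":0,"wx":0,"wy":0,"wz":0},{"grip":75,"tx":0,"ty":-30,"tz":0,"wx":0,"wy":0,"wz":0},{"grip":75,"tx":0,"ty":-40,"tz":0,"wx":0,"wy":0,"wz":0},{"grip":75,"tx":0,"ty":-40,"tz":0,"wx":0,"wy":0,"wz":0},{"grip":75,"tx":0,"ty":-40,"tz":0,"wx":0,"wy":0,"wz":0}]' 60
python3 -m handwheel '[{"grip":75,"tx":0,"ty":-15,"tz":0,"wx":0,"wy":0,"wz":0},{"grip":75,"tx":0,"ty":0,"tz":0,"wx":0,"wy":0,"wz":0},{"grip":75,"tx":0,"ty":0,"tz":0,"wx":0,"wy":0,"wz":0},{"grip":75,"tx":0,"ty":0,"tz":0,"wx":0,"wy":0,"wz":0}]' 60
python3 - <<'E'
from h import *
s=st();c=snap("wrist","m_w");crop(c,170,90,180,150,4,"pics/m_wc.png")
snap("side","m_s")
E
```

```text
time_s: 10.98
eef_pos: [604.0, 85.3, 200.9]
ee_rot: [0.587, -0.587, 0.394, -0.394]
force: [0.7, -0.3, 0.2]
grip_width: 0.881
time_s: 11.32
eef_pos: [603.9, 85.2, 212.0]
ee_rot: [-0.587, 0.588, -0.395, 0.393]
force: [0.0, -0.3, -0.7]
grip_width: 0.879
t 11.32 pos [603.9  85.2 212. ] jaw yaw 22.29 down [-0.002  0.    -1.   ] F [ 0.  -0.3 -0.7] M [ 0.02 -0.04 -0.05] g 75.1 j6 [-0.05  0.52  1.25  0.    1.38 -0.44]
```

View pics/m_wc.png

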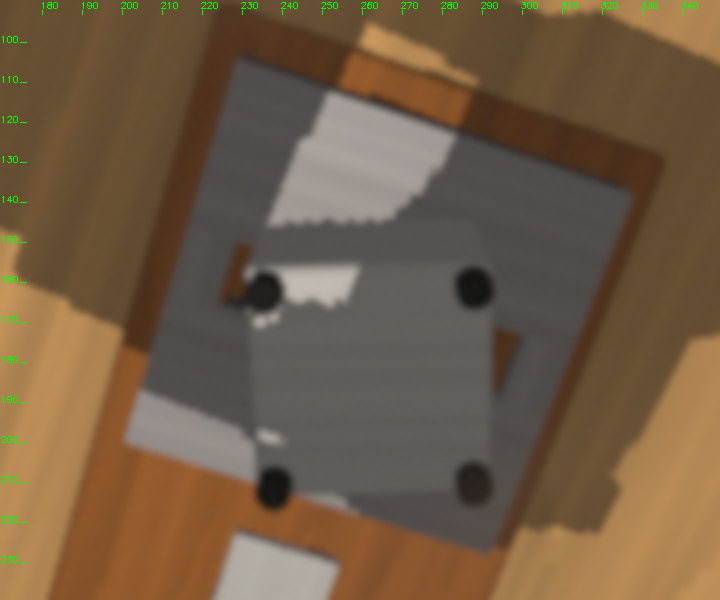

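View pics/m_s.png

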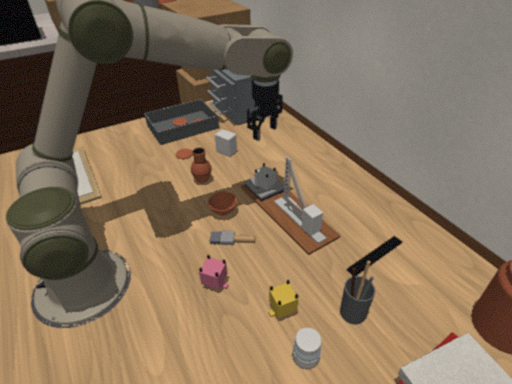

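The block sits locked in the socket with the lugs hidden. I'll measure its centre and yaw.

```bash
python3 - <<'E'
from h import *
c=load("m_w.npz");f=lambda x,y:(170+x/4-.5,90+y/4-.5)
P=np.array([at(c,f(*p),89) for p in [(263,291),(473,288),(473,484),(273,489)]])
print(P.round(1),P.mean(0));
for i in range(4):
    d=P[(i+1)%4]-P[i];print(np.degrees(np.arctan2(d[1],d[0])).round(1),np.linalg.norm(d).round(1))
Q=np.array([at(c,f(*p),82) for p in [(250,262),(490,262),(490,488),(258,494)]]);print(Q.mean(0))
s=st();togo(s,[446.2,253.4,212])
E
```

```text
[[575.6  98.2  89. ]
 [614.8 114.9  89. ]
 [631.9  75.9  89. ]
 [592.9  58.7  89. ]] [603.79990666  86.90537148  89.        ]
23.1 42.6
-66.2 42.6
-156.2 42.7
113.7 43.2
[604.0334182   87.22295233  82.        ]
t 11.42 pos [603.9  85.2 211.7] jaw yaw 22.29 down [-0.003  0.    -1.   ] F [ 0.4 -0.4 -0.1] M [-0.03 -0.04 -0.02] g 75.0 j6 [-0.05  0.52  1.25 -0.    1.38 -0.44]
to go tx ty tz [-2.154e+02  2.000e-01 -8.220e+01]
```

The rest's yaw is -66.4°, i.e. 69.9° of twist, so it is locked, with its centre at (603.9, 87.0). On to the jar.

```bash
python3 -m handwheel '[{"grip":85,"tx":-30,"ty":0,"tz":-12,"wx":0,"wy":0,"wz":0},{"grip":85,"tx":-38,"ty":0,"tz":-14.5,"wx":0,"wy":0,"wz":0},{"grip":85,"tx":-38,"ty":0,"tz":-14.5,"wx":0,"wy":0,"wz":0},{"grip":85,"tx":-38,"ty":0,"tz":-14.5,"wx":0,"wy":0,"wz":0},{"grip":85,"tx":-38,"ty":0,"tz":-14.5,"wx":0,"wy":0,"wz":0},{"grip":85,"tx":-33,"ty":0,"tz":-12,"wx":0,"wy":0,"wz":0},{"grip":85,"tx":0,"ty":0,"tz":0,"wx":0,"wy":0,"wz":0},{"grip":85,"tx":0,"ty":0,"tz":0,"wx":0,"wy":0,"wz":0},{"grip":85,"tx":0,"ty":0,"tz":0,"wx":0,"wy":0,"wz":0}]'
python3 - <<'E'
from h import *
s=st();c=snap("wrist","n_w");crop(c,170,90,180,150,4,"pics/n_wc.png");togo(s,[446.2,253.4,212])
E
```

```text
time_s: 12.17
eef_pos: [447.2, 252.8, 212.7]
ee_rot: [-0.587, 0.588, -0.394, 0.394]
force: [0.3, 0.7, -0.7]
grip_width: 0.995
t 12.17 pos [447.2 252.8 212.7] jaw yaw 22.3 down [-0.001 -0.001 -1.   ] F [ 0.3  0.7 -0.7] M [ 0.03 -0.04  0.01] g 85.0 j6 [ 0.29  0.3   1.56 -0.    1.28 -0.1 ]
to go tx ty tz [-0.9  0.7 -0.7]
```

View pics/n_wc.png

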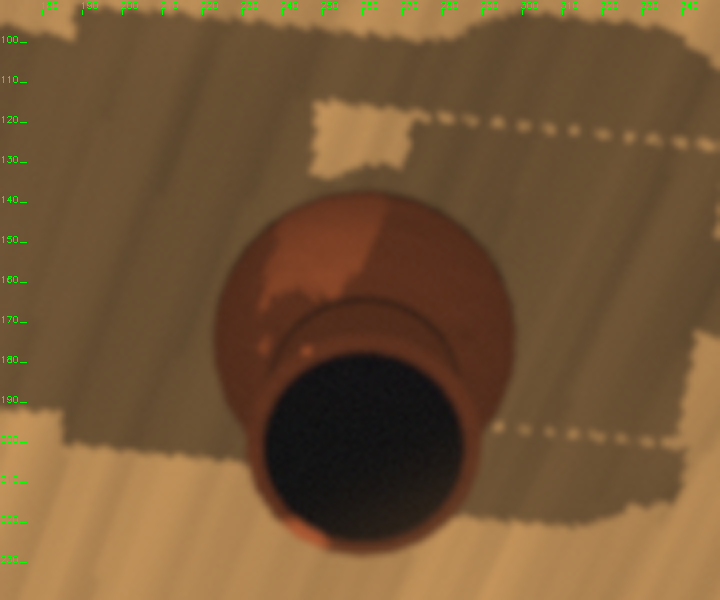

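```bash
python3 - <<'E'
from h import *
c=load("n_w.npz");t=load("a_top.npz");sd=load("a_side.npz")
f=lambda x,y:(170+x/4-.5,90+y/4-.5);m=f(364,447)
print("z120",at(c,m,120),"outer dia",np.linalg.norm(at(c,f(246,450),119)-at(c,f(483,450),119)))
print("belly",at(c,f(365,340),45), "dia",np.linalg.norm(at(c,f(214,335),45)-at(c,f(515,335),45)))
jt=(110+314/5-.5,180+135/5-.5); js=(170+113/4-.5,130+84/4-.5)
print(tri([(c,m),(t,jt)]),tri([(c,m),(sd,js)]),tri([(c,m),(t,jt),(sd,js)]))
s=st();togo(s,[446.2,253.4,212])
E
```

```text
z120 [446.72508284 252.35444816 120.        ] outer dia 44.54693664754947
belly [446.72494994 252.79708588  45.        ] dia 72.17322361609006
(array([446.76388138, 252.68763535, 120.9982352 ]), [0.2, 0.2]) (array([445.86862963, 252.52111686, 119.8207638 ]), [0.9, 0.9]) (array([446.28947457, 252.73430091, 119.79981158]), [0.6, 0.8, 1.3])
t 12.22 pos [447.5 252.4 212.8] jaw yaw 22.24 down [-0.001 -0.    -1.   ] F [ 0.3  0.2 -0.5] M [-0.06  0.01 -0.01] g 85.0 j6 [ 0.29  0.3   1.56 -0.    1.28 -0.1 ]
to go tx ty tz [-1.4  0.8 -0.9]
```

The jar axis is at (446.6, 252.5), upright: mouth and belly agree, with diameters 44.5 and 72.2 ✓ and rim height 120–121 ✓. I'll descend to the neck with the gripper open.

```bash
python3 -m handwheel '[{"grip":85,"tx":-0.4,"ty":30,"tz":-0.8,"wx":0,"wy":0,"wz":0},{"grip":85,"tx":0,"ty":40,"tz":0,"wx":0,"wy":0,"wz":0},{"grip":85,"tx":0,"ty":35,"tz":0,"wx":0,"wy":0,"wz":0},{"grip":85,"tx":0,"ty":20,"tz":0,"wx":0,"wy":0,"wz":0},{"grip":85,"tx":0,"ty":6,"tz":0,"wx":0,"wy":0,"wz":0},{"grip":85,"tx":0,"ty":0,"tz":0,"wx":0,"wy":0,"wz":0},{"grip":85,"tx":0,"ty":0,"tz":0,"wx":0,"wy":0,"wz":0}]' 30
python3 - <<'E'
from h import *
c=snap("wrist","o_w");s=st();togo(s,[446.6,252.5,78])
E
```

```text
time_s: 12.8
eef_pos: [447.2, 252.9, 83.2]
ee_rot: [0.587, -0.587, 0.394, -0.395]
force: [0.3, 0.7, 1.8]
grip_width: 0.997
t 12.85 pos [447.4 253.1  83.7] jaw yaw 22.25 down [ 0.002  0.001 -1.   ] F [ 0.  -0.1  0.2] M [ 0.01  0.01 -0.  ] g 85.0 j6 [ 0.29  0.46  1.71 -0.    0.97 -0.1 ]
to go tx ty tz [ 0.2  5.7 -1. ]
```

View pics/o_w.png

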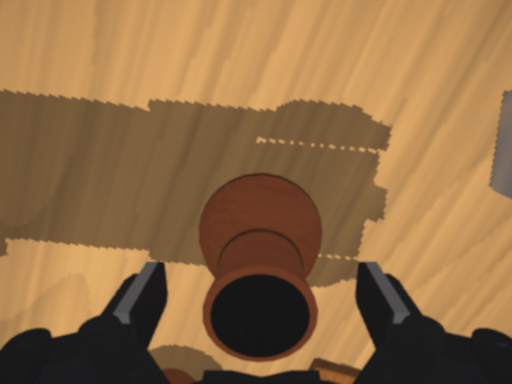

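The jar is centred between the fingers: 260 against a midpoint of 262. I'll lower 5 mm and close gently.

```bash
python3 -m handwheel '[{"grip":85,"tx":0,"ty":5.5,"tz":-1,"wx":0,"wy":0,"wz":0},{"grip":70,"tx":0,"ty":0,"tz":0,"wx":0,"wy":0,"wz":0},{"grip":60,"tx":0,"ty":0,"tz":0,"wx":0,"wy":0,"wz":0},{"grip":52,"tx":0,"ty":0,"tz":0,"wx":0,"wy":0,"wz":0},{"grip":52,"tx":0,"ty":0,"tz":0,"wx":0,"wy":0,"wz":0}]' 30
python3 -c "
from h import *
st()"
python3 -m handwheel '[{"grip":46,"tx":0,"ty":0,"tz":0,"wx":0,"wy":0,"wz":0},{"grip":42,"tx":0,"ty":0,"tz":0,"wx":0,"wy":0,"wz":0},{"grip":38,"tx":0,"ty":0,"tz":0,"wx":0,"wy":0,"wz":0},{"grip":34,"tx":0,"ty":0,"tz":0,"wx":0,"wy":0,"wz":0},{"grip":34,"tx":0,"ty":0,"tz":0,"wx":0,"wy":0,"wz":0},{"grip":34,"tx":0,"ty":0,"tz":0,"wx":0,"wy":0,"wz":0}]' 30
python3 - <<'E'
from h import *
c=snap("wrist","p_w");s=st();snap("side","p_s")
crop(load("p_s.npz"),160,110,100,90,6,"pics/p_sc.png")
E
```

```text
time_s: 13.27
eef_pos: [445.4, 252.8, 77.1]
ee_rot: [0.587, -0.587, 0.394, -0.394]
force: [-0.3, -0.9, -0.1]
grip_width: 0.608
t 13.27 pos [445.4 252.8  77.1] jaw yaw 22.29 down [ 0.  0. -1.] F [-0.3 -0.9 -0.1] M [0.04 0.01 0.03] g 51.9 j6 [ 0.29  0.46  1.72  0.    0.95 -0.1 ]
time_s: 13.77
eef_pos: [445.7, 252.9, 77.2]
ee_rot: [0.588, -0.587, 0.394, -0.394]
force: [0.7, 0.1, 4.6]
grip_width: 0.486
t 13.82 pos [445.7 252.9  77.2] jaw yaw 22.29 down [ 0.001  0.    -1.   ] F [ 0.2 -0.1  4.9] M [ 0.   -0.04 -0.03] g 41.7 j6 [ 0.29  0.46  1.72 -0.    0.95 -0.1 ]
```

View pics/p_w.png

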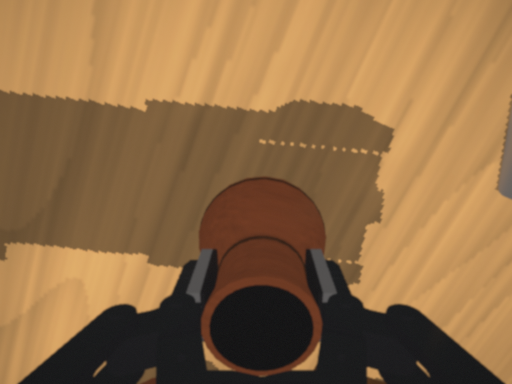

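View pics/p_sc.png

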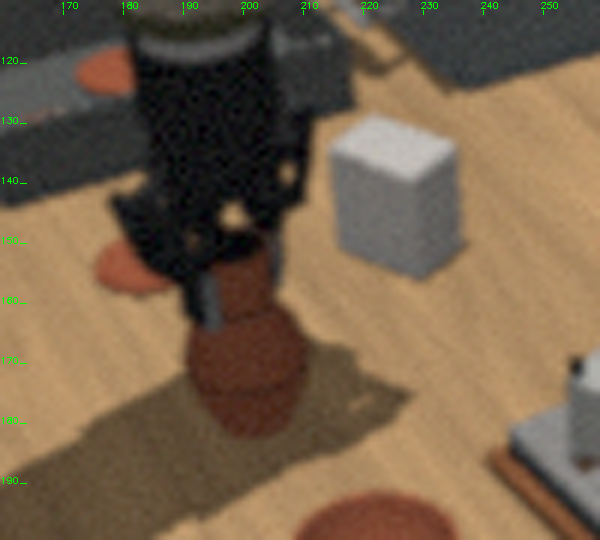

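The neck is held at an opening of 41.7 mm and the jar stays upright. I'll firm the grip and lift slowly.

```bash
python3 -m handwheel '[{"grip":34,"tx":0,"ty":0,"tz":0,"wx":0,"wy":0,"wz":0},{"grip":34,"tx":0,"ty":-2,"tz":0,"wx":0,"wy":0,"wz":0},{"grip":34,"tx":0,"ty":-6,"tz":0,"wx":0,"wy":0,"wz":0},{"grip":34,"tx":0,"ty":-10,"tz":0,"wx":0,"wy":0,"wz":0},{"grip":34,"tx":0,"ty":-12,"tz":0,"wx":0,"wy":0,"wz":0},{"grip":34,"tx":0,"ty":0,"tz":0,"wx":0,"wy":0,"wz":0},{"grip":34,"tx":0,"ty":0,"tz":0,"wx":0,"wy":0,"wz":0}]' 50
python3 - <<'E'
from h import *
c=snap("wrist","q_w");s=st();snap("side","q_s")
crop(load("q_s.npz"),160,110,100,90,6,"pics/q_sc.png")
E
```

```text
time_s: 14.45
eef_pos: [445.4, 252.8, 107.3]
ee_rot: [0.587, -0.587, 0.394, -0.394]
force: [-0.2, 0.6, -3.5]
grip_width: 0.479
t 14.5 pos [445.1 252.7 106.7] jaw yaw 22.29 down [-0. -0. -1.] F [ 0.6  0.6 -3.6] M [-0.02 -0.02 -0.02] g 41.3 j6 [ 0.29  0.42  1.7  -0.    1.02 -0.1 ]
```

View pics/q_w.png

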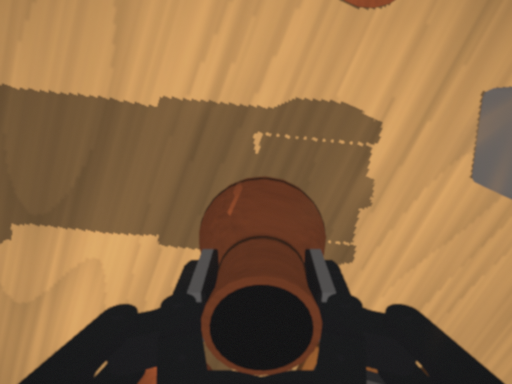

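View pics/q_sc.png

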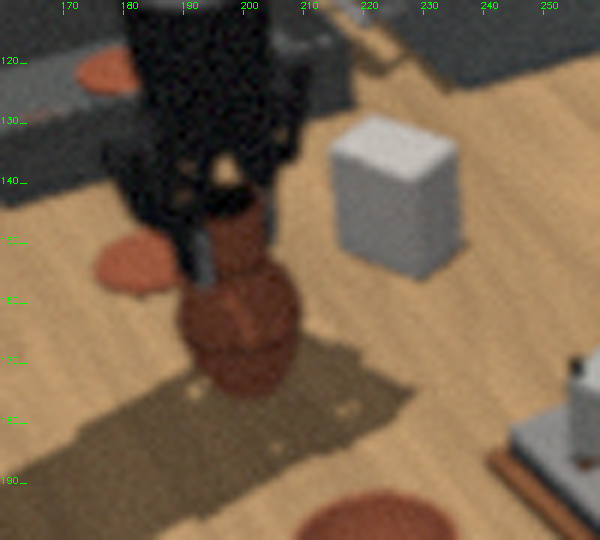

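```bash
python3 - <<'E'
from h import *
from rig import sense
c=load("q_w.npz");crop(c,190,165,150,120,5,"pics/q_wc.png");crop(c,190,270,150,110,5,"pics/q_wd.png")
E
```

```text
(no output)
```

View pics/q_wc.png

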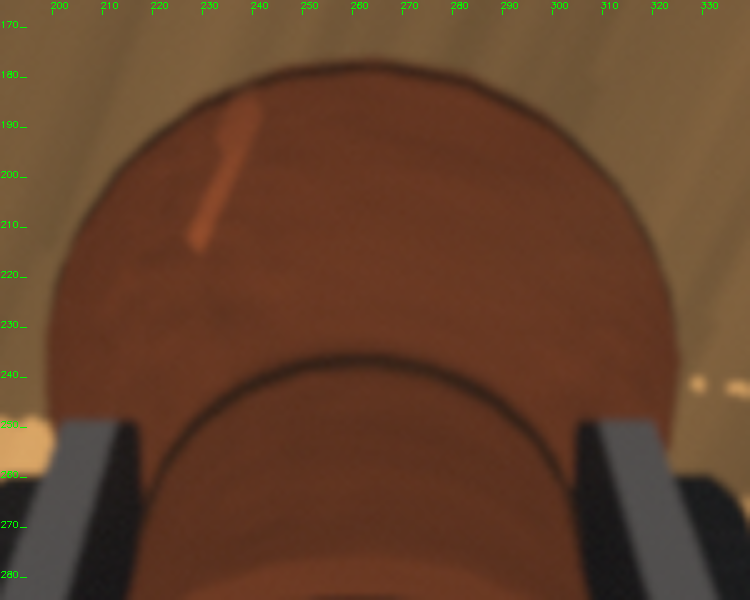

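View pics/q_wd.png

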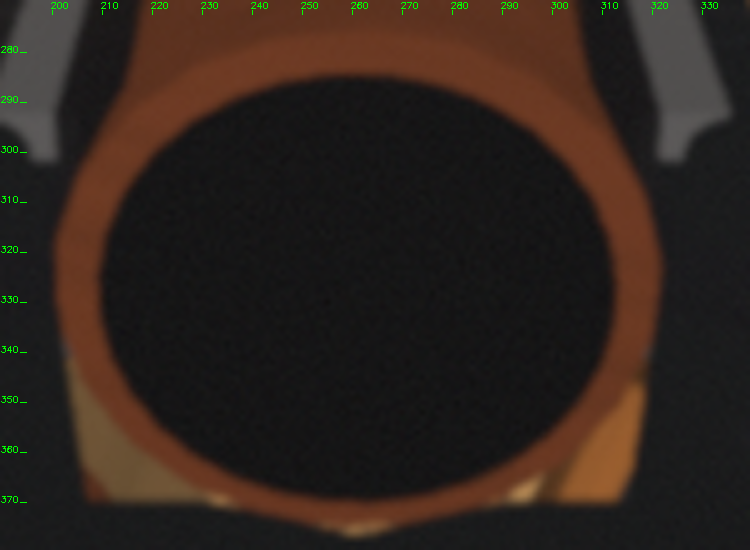

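```bash
python3 - <<'E'
from h import *
from rig import sense
from scipy.optimize import least_squares
c=load("q_w.npz");s=st();R=Rt(s);p=s["eef_pos"]
d=lambda x,y:(190+x/5-.5,270+y/5-.5)
e=lambda x,y:(190+x/5-.5,165+y/5-.5)
a=np.linspace(0,2*np.pi,400)
def circ(cx,cz,y,r):
    P=np.stack([cx+r*np.cos(a),np.full_like(a,y),cz+r*np.sin(a)],1)
    return np.array([proj(c,p+R@q) for q in P])
def res(v):
    q=circ(v[0],v[1],-42.8,v[2]);t,b=d(357,73)[1],d(357,500)[1];l,r=d(98,0)[0],d(616,0)[0]
    return [q[:,1].min()-t,q[:,1].max()-b,q[:,0].min()-l,q[:,0].max()-r]
o=least_squares(res,[0,0,19]);print("mouth hole",o.x,o.fun)
def res2(v):
    q=circ(v[0],v[1],-2.8,20.); return [q[:,1].min()-e(0,354)[1], 0]
o2=least_squares(res2,[0,0]);print("neck base x",o2.x)
# silhouette of belly: max r=36 at 40..50 -> y=+32..37
def res3(v):
    q=np.concatenate([circ(v[0],v[1],27.2,36.),circ(v[0],v[1],37.2,36.)]);return [q[:,1].min()-e(0,60)[1],q[:,0].min()-e(48,0)[0],q[:,0].max()-e(679,0)[0]]
o3=least_squares(res3,[0,0]);print("belly",o3.x,o3.fun)
E
```

```text
t 14.55 pos [444.9 252.6 106.3] jaw yaw 22.29 down [-0.001 -0.    -1.   ] F [-0.1 -0.2 -3.1] M [-0.03 -0.03 -0.02] g 41.1 j6 [ 0.29  0.42  1.7  -0.    1.02 -0.1 ]
mouth hole [ 1.97471926  0.08178595 19.10207948] [ 0.15397295 -0.17022533 -0.13236515  0.13250412]
neck base x [ 3.12880273 -0.00576768]
belly [2.01439287 1.05498047] [ 0.06772077 -0.53460826  0.53606026]
```

The jar hangs about 1.5 mm toward +x of the tool, upright within 1°, and its base is 77 mm below the TCP. I'll lift and carry it over the rest with smooth rows.

```bash
python3 -m handwheel '[{"grip":34,"tx":0,"ty":-12,"tz":0,"wx":0,"wy":0,"wz":0},{"grip":34,"tx":0,"ty":-22,"tz":0,"wx":0,"wy":0,"wz":0},{"grip":34,"tx":0,"ty":-25,"tz":0,"wx":0,"wy":0,"wz":0},{"grip":34,"tx":8,"ty":-20,"tz":3,"wx":0,"wy":0,"wz":0},{"grip":34,"tx":18,"ty":-10,"tz":7,"wx":0,"wy":0,"wz":0},{"grip":34,"tx":26,"ty":-3,"tz":10,"wx":0,"wy":0,"wz":0},{"grip":34,"tx":28,"ty":0,"tz":11,"wx":0,"wy":0,"wz":0},{"grip":34,"tx":28,"ty":0,"tz":11,"wx":0,"wy":0,"wz":0},{"grip":34,"tx":28,"ty":0,"tz":11,"wx":0,"wy":0,"wz":0},{"grip":34,"tx":26,"ty":0,"tz":11,"wx":0,"wy":0,"wz":0}]' 50 && python3 -m handwheel '[{"grip":34,"tx":22,"ty":0,"tz":9,"wx":0,"wy":0,"wz":0},{"grip":34,"tx":15,"ty":0,"tz":6,"wx":0,"wy":0,"wz":0},{"grip":34,"tx":8,"ty":0,"tz":3,"wx":0,"wy":0,"wz":0},{"grip":34,"tx":3,"ty":0,"tz":1,"wx":0,"wy":0,"wz":0},{"grip":34,"tx":0,"ty":0,"tz":0,"wx":0,"wy":0,"wz":0},{"grip":34,"tx":0,"ty":0,"tz":0,"wx":0,"wy":0,"wz":0},{"grip":34,"tx":0,"ty":0,"tz":0,"wx":0,"wy":0,"wz":0}]' 50
python3 - <<'E'
from h import *
c=snap("wrist","r_w");s=st();togo(s,[603.0,88.2,170],22.3);snap("side","r_s")
crop(load("r_s.npz"),215,95,120,120,5,"pics/r_sc.png")
E
```

```text
time_s: 15.38
eef_pos: [566.6, 125.7, 197.9]
ee_rot: [-0.587, 0.587, -0.394, 0.394]
force: [0.1, 0.5, -3.2]
grip_width: 0.479
time_s: 15.97
eef_pos: [601.1, 90.8, 198.8]
ee_rot: [0.587, -0.587, 0.394, -0.394]
force: [-0.1, 0.8, -3.0]
grip_width: 0.475
t 16.02 pos [601.2  90.8 198.9] jaw yaw 22.35 down [-0.  0. -1.] F [-0.1  0.1 -3.2] M [ 0.02 -0.06 -0.01] g 40.5 j6 [-0.04  0.52  1.28  0.    1.34 -0.43]
to go tx ty tz [ 3.1 28.9  0.7]
wy 0.0008
```

View pics/r_w.png

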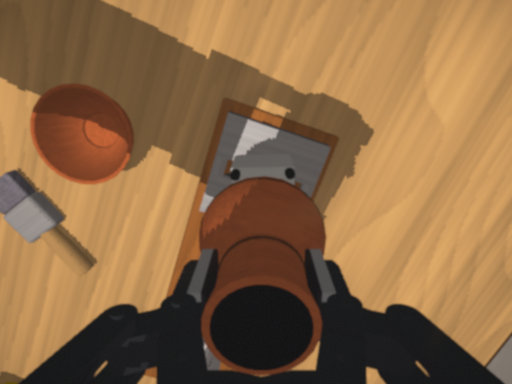

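View pics/r_sc.png

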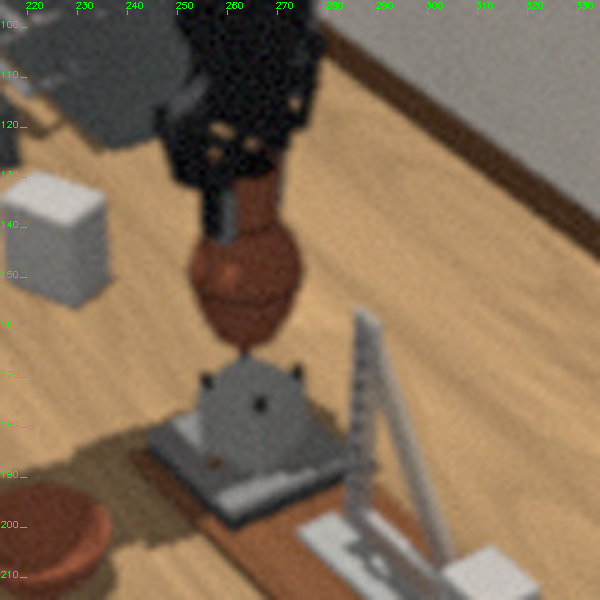

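The near pins at (235,174) and (290,173) straddle the jar axis at 262, so it is aligned. I'll correct and lower to just above the rest.

```bash
python3 -m handwheel '[{"grip":34,"tx":3.1,"ty":6,"tz":0.7,"wx":0,"wy":0,"wz":0},{"grip":34,"tx":0,"ty":10,"tz":0,"wx":0,"wy":0,"wz":0},{"grip":34,"tx":0,"ty":8,"tz":0,"wx":0,"wy":0,"wz":0},{"grip":34,"tx":0,"ty":3,"tz":0,"wx":0,"wy":0,"wz":0},{"grip":34,"tx":0,"ty":0,"tz":0,"wx":0,"wy":0,"wz":0},{"grip":34,"tx":0,"ty":0,"tz":0,"wx":0,"wy":0,"wz":0},{"grip":34,"tx":0,"ty":0,"tz":0,"wx":0,"wy":0,"wz":0}]' 50
python3 - <<'E'
from h import *
c=snap("side","s_s");s=st();togo(s,[603.0,88.2,159],22.3);crop(c,215,95,120,120,5,"pics/s_sc.png")
E
```

```text
time_s: 16.65
eef_pos: [603.7, 87.3, 172.1]
ee_rot: [0.587, -0.587, 0.394, -0.394]
force: [-0.6, -0.2, -2.2]
grip_width: 0.477
t 16.7 pos [603.7  87.3 172.2] jaw yaw 22.29 down [ 0.001 -0.    -1.   ] F [ 0.3  0.4 -3.4] M [ 0.02  0.03 -0.01] g 41.0 j6 [-0.05  0.55  1.31  0.    1.29 -0.44]
to go tx ty tz [-1.1 13.2 -0.3]
wy -0.0002
```

View pics/s_sc.png

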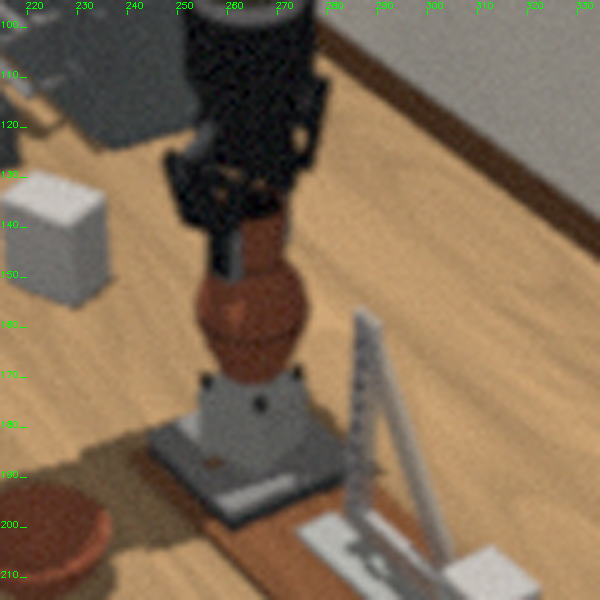

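```bash
python3 -m handwheel '[{"grip":34,"tx":-0.9,"ty":3,"tz":-0.3,"wx":0,"wy":0,"wz":0},{"grip":34,"tx":0,"ty":3,"tz":0,"wx":0,"wy":0,"wz":0},{"grip":34,"tx":0,"ty":2,"tz":0,"wx":0,"wy":0,"wz":0},{"grip":34,"tx":0,"ty":0,"tz":0,"wx":0,"wy":0,"wz":0},{"grip":34,"tx":0,"ty":0,"tz":0,"wx":0,"wy":0,"wz":0}]' 50
python3 -c "
from h import *
s=st();togo(s,[603.0,88.2,159],22.3)"
python3 -m handwheel '[{"grip":34,"tx":0,"ty":1.5,"tz":0,"wx":0,"wy":0,"wz":0},{"grip":34,"tx":0,"ty":0,"tz":0,"wx":0,"wy":0,"wz":0}]' 50
python3 -c "
from h import *
s=st();togo(s,[603.0,88.2,159],22.3)"
```

```text
time_s: 17.12
eef_pos: [602.9, 88.1, 163.6]
ee_rot: [-0.587, 0.587, -0.394, 0.394]
force: [1.5, -0.4, -2.7]
grip_width: 0.482
t 17.12 pos [602.9  88.1 163.6] jaw yaw 22.29 down [-0. -0. -1.] F [ 1.5 -0.4 -2.7] M [ 0.01 -0.03  0.01] g 41.1 j6 [-0.05  0.55  1.32 -0.    1.27 -0.44]
to go tx ty tz [-0.1  4.6  0.2]
wy -0.0001
time_s: 17.28
eef_pos: [602.9, 88.0, 162.1]
ee_rot: [-0.587, 0.587, -0.394, 0.394]
force: [0.2, -0.3, -3.2]
grip_width: 0.481
t 17.28 pos [602.9  88.  162.1] jaw yaw 22.29 down [-0. -0. -1.] F [ 0.2 -0.3 -3.2] M [ 0.01 -0.01  0.04] g 41.1 j6 [-0.05  0.55  1.32 -0.    1.26 -0.44]
to go tx ty tz [-0.1  3.1  0.2]
wy -0.0002
```

```bash
for i in 1 2; do :; done; python3 -m handwheel '[{"grip":34,"tx":0,"ty":1,"tz":0,"wx":0,"wy":0,"wz":0},{"grip":34,"tx":0,"ty":0,"tz":0,"wx":0,"wy":0,"wz":0}]' 50
python3 -m handwheel '[{"grip":34,"tx":0,"ty":1,"tz":0,"wx":0,"wy":0,"wz":0},{"grip":34,"tx":0,"ty":0,"tz":0,"wx":0,"wy":0,"wz":0}]' 50
python3 -c "
from h import *
s=st();togo(s,[603.0,88.2,159],22.3)"
```

```text
time_s: 17.45
eef_pos: [602.9, 88.0, 161.2]
ee_rot: [-0.587, 0.587, -0.394, 0.394]
force: [0.0, 0.4, -2.8]
grip_width: 0.481
time_s: 17.62
eef_pos: [602.9, 88.0, 160.1]
ee_rot: [-0.587, 0.587, -0.394, 0.394]
force: [0.0, 0.1, -3.2]
grip_width: 0.479
t 17.62 pos [602.9  88.  160.1] jaw yaw 22.28 down [-0.  0. -1.] F [ 0.   0.1 -3.2] M [ 0.03  0.04 -0.03] g 40.9 j6 [-0.05  0.56  1.33  0.    1.26 -0.44]
to go tx ty tz [-0.1  1.1  0.2]
wy -0.0003
```

```bash
python3 -m handwheel '[{"grip":34,"tx":0,"ty":0.6,"tz":0,"wx":0,"wy":0,"wz":0},{"grip":34,"tx":0,"ty":0,"tz":0,"wx":0,"wy":0,"wz":0}]' 50
python3 -m handwheel '[{"grip":34,"tx":0,"ty":0.6,"tz":0,"wx":0,"wy":0,"wz":0},{"grip":34,"tx":0,"ty":0,"tz":0,"wx":0,"wy":0,"wz":0}]' 50
python3 -c "
from h import *
s=st();togo(s,[603.0,88.2,159],22.3)"
```

```text
time_s: 17.78
eef_pos: [602.9, 88.1, 159.6]
ee_rot: [-0.587, 0.587, -0.394, 0.394]
force: [0.5, -0.0, -3.1]
grip_width: 0.478
time_s: 17.95
eef_pos: [603.0, 88.1, 159.4]
ee_rot: [0.587, -0.587, 0.394, -0.394]
force: [-0.5, 0.2, -1.3]
grip_width: 0.482
t 17.95 pos [603.   88.1 159.4] jaw yaw 22.29 down [ 0.001 -0.    -1.   ] F [-0.5  0.2 -1.3] M [-0.03  0.11 -0.05] g 41.2 j6 [-0.05  0.56  1.33 -0.    1.26 -0.44]
to go tx ty tz [-0.2  0.4  0. ]
wy -0.0002
```

It made contact at TCP z 159.4 (expected 159.2). I'll add 0.3 mm and then open slowly.

```bash
python3 -m handwheel '[{"grip":34,"tx":0,"ty":0.3,"tz":0,"wx":0,"wy":0,"wz":0},{"grip":34,"tx":0,"ty":0,"tz":0,"wx":0,"wy":0,"wz":0},{"grip":42,"tx":0,"ty":0,"tz":0,"wx":0,"wy":0,"wz":0},{"grip":46,"tx":0,"ty":0,"tz":0,"wx":0,"wy":0,"wz":0},{"grip":52,"tx":0,"ty":0,"tz":0,"wx":0,"wy":0,"wz":0},{"grip":62,"tx":0,"ty":0,"tz":0,"wx":0,"wy":0,"wz":0},{"grip":75,"tx":0,"ty":0,"tz":0,"wx":0,"wy":0,"wz":0},{"grip":80,"tx":0,"ty":0,"tz":0,"wx":0,"wy":0,"wz":0},{"grip":80,"tx":0,"ty":0,"tz":0,"wx":0,"wy":0,"wz":0}]' 20
python3 - <<'E'
from h import *
s=st();c=snap("wrist","u_w");c=snap("side","u_s");crop(c,215,95,120,120,5,"pics/u_sc.png")
E
```

```text
time_s: 18.7
eef_pos: [602.9, 88.1, 158.8]
ee_rot: [0.587, -0.587, 0.394, -0.394]
force: [0.8, 0.1, -0.1]
grip_width: 0.936
t 18.7 pos [602.9  88.1 158.8] jaw yaw 22.29 down [-0.  0. -1.] F [ 0.8  0.1 -0.1] M [-0.   -0.03 -0.02] g 80.0 j6 [-0.05  0.56  1.33  0.    1.26 -0.44]
```

View pics/u_w.png

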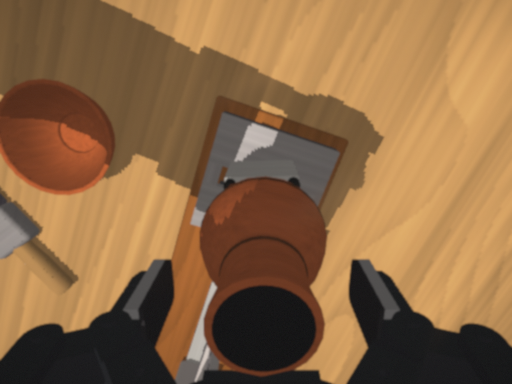

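View pics/u_sc.png

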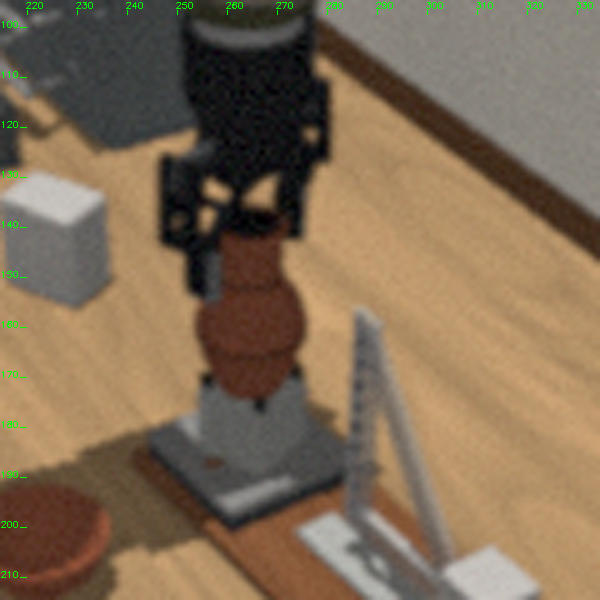

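The jar stands free and upright between the pins. I'll lift straight up and look.

```bash
python3 -m handwheel '[{"grip":80,"tx":0,"ty":-10,"tz":0,"wx":0,"wy":0,"wz":0},{"grip":80,"tx":0,"ty":-20,"tz":0,"wx":0,"wy":0,"wz":0},{"grip":80,"tx":0,"ty":-30,"tz":0,"wx":0,"wy":0,"wz":0},{"grip":80,"tx":0,"ty":-30,"tz":0,"wx":0,"wy":0,"wz":0},{"grip":80,"tx":0,"ty":-20,"tz":0,"wx":0,"wy":0,"wz":0},{"grip":80,"tx":0,"ty":0,"tz":0,"wx":0,"wy":0,"wz":0},{"grip":80,"tx":0,"ty":0,"tz":0,"wx":0,"wy":0,"wz":0},{"grip":80,"tx":0,"ty":0,"tz":0,"wx":0,"wy":0,"wz":0}]' 40
python3 - <<'E'
from h import *
s=st();c=snap("wrist","v_w");crop(c,180,110,160,130,5,"pics/v_wc.png");c=snap("top","v_t")
E
```

```text
time_s: 19.47
eef_pos: [602.6, 88.0, 268.1]
ee_rot: [-0.587, 0.587, -0.394, 0.394]
force: [-1.2, -0.2, -0.4]
grip_width: 0.935
t 19.47 pos [602.6  88.  268.1] jaw yaw 22.29 down [-0.001  0.    -1.   ] F [-1.2 -0.2 -0.4] M [ 0.03 -0.03 -0.06] g 79.8 j6 [-0.05  0.48  1.16 -0.    1.5  -0.44]
```

View pics/v_w.png

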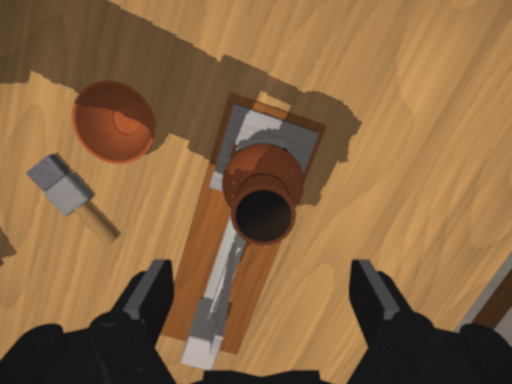

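View pics/v_wc.png

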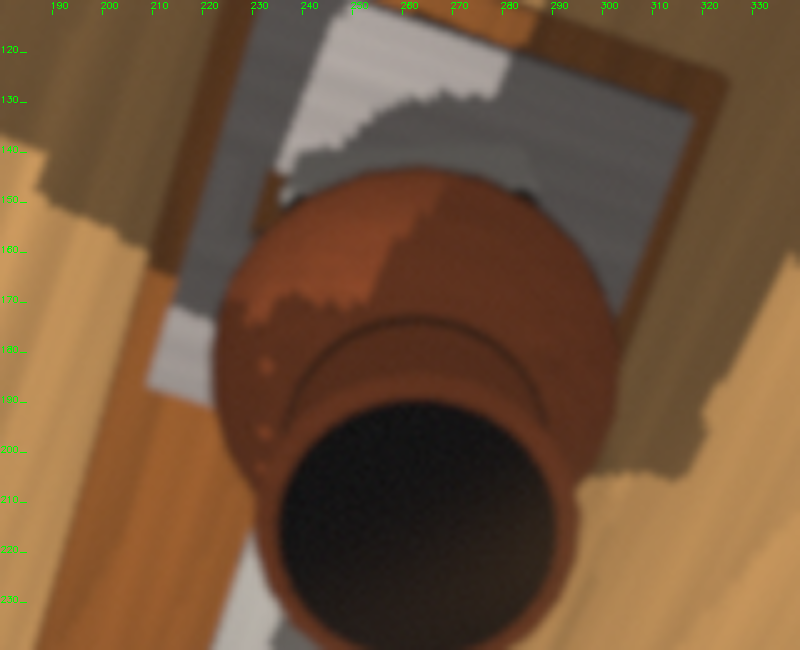

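```bash
python3 - <<'E'
from h import *
from scipy.optimize import least_squares
c=load("v_w.npz");f=lambda x,y:(180+x/5-.5,110+y/5-.5)
a=np.linspace(0,2*np.pi,400)
def circ(X,Y,z,r): return np.array([proj(c,[X+r*np.cos(t),Y+r*np.sin(t),z]) for t in a])
def res(v):
    q=circ(v[0],v[1],202,v[2]);return [q[:,1].min()-f(0,400)[1],q[:,1].max()-f(0,652)[1],q[:,0].min()-f(278,0)[0],q[:,0].max()-f(556,0)[0]]
o=least_squares(res,[604,87,19]);print("mouth",o.x,o.fun)
def res3(v):
    q=np.concatenate([circ(v[0],v[1],122,36),circ(v[0],v[1],132,36)]);return [q[:,1].min()-f(0,167)[1],q[:,0].min()-f(212,0)[0],q[:,0].max()-f(617,0)[0]]
o=least_squares(res3,[604,87]);print("belly",o.x,o.fun)
print("plane: square plane x at edge?")
t=load("v_t.npz");crop(t,200,140,115,50,7,"pics/v_tc.png")
s=st();togo(s,[619.5,-148.7,230],3.5)
E
```

```text
mouth [603.80452603  87.74505065  18.50433208] [-0.31939253  0.33678594  0.30445305 -0.30445424]
belly [604.10277282  86.91056599] [ 0.06268606 -0.79012852  0.79020404]
plane: square plane x at edge?
t 19.57 pos [602.5  88.  267.6] jaw yaw 22.29 down [-0.002  0.    -1.   ] F [0.9 0.8 0.4] M [ 0.02  0.01 -0.01] g 80.2 j6 [-0.05  0.48  1.16 -0.    1.5  -0.44]
to go tx ty tz [225.5  37.5 -74. ]
wy 0.3279
```

View pics/v_tc.png

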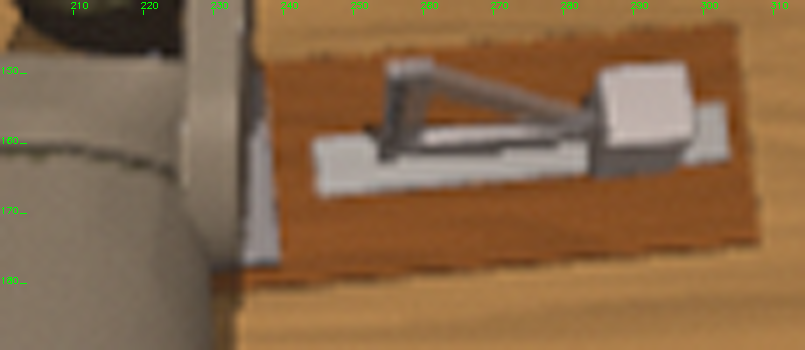

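The jar is centred on the socket axis: mouth (603.8, 87.7), belly (604.1, 86.9). The square block is at about 236 mm from the axis and must end near 166 mm, so it needs about 70 mm of slide. I'll move above the block, staying well above the square's 200 mm top.

```bash
python3 -m handwheel '[{"grip":80,"tx":25,"ty":0,"tz":-8,"wx":0,"wy":0,"wz":0},{"grip":80,"tx":36,"ty":0,"tz":-12,"wx":0,"wy":0,"wz":0},{"grip":80,"tx":36,"ty":0,"tz":-12,"wx":0,"wy":0,"wz":0},{"grip":80,"tx":36,"ty":0,"tz":-12,"wx":0,"wy":0,"wz":0},{"grip":80,"tx":36,"ty":0,"tz":-12,"wx":0,"wy":0,"wz":0},{"grip":80,"tx":36,"ty":0,"tz":-12,"wx":0,"wy":0,"wz":0},{"grip":80,"tx":20,"ty":0,"tz":-6,"wx":0,"wy":0.11,"wz":0},{"grip":80,"tx":0,"ty":0,"tz":0,"wx":0,"wy":0.11,"wz":0},{"grip":80,"tx":0,"ty":0,"tz":0,"wx":0,"wy":0.108,"wz":0},{"grip":80,"tx":0,"ty":0,"tz":0,"wx":0,"wy":0,"wz":0}]' 40
python3 -m handwheel '[{"grip":80,"tx":0,"ty":0,"tz":0,"wx":0,"wy":0,"wz":0},{"grip":80,"tx":0,"ty":0,"tz":0,"wx":0,"wy":0,"wz":0}]' 40
python3 - <<'E'
from h import *
s=st();c=snap("wrist","w_w");c=snap("top","w_t");togo(s,[619.5,-148.7,230],3.5);crop(load("w_w.npz"),180,110,160,130,5,"pics/w_wc.png")
E
```

```text
time_s: 20.4
eef_pos: [619.5, -148.6, 267.7]
ee_rot: [-0.514, 0.514, -0.486, 0.485]
force: [0.7, 0.1, 0.6]
grip_width: 0.937
time_s: 20.57
eef_pos: [619.7, -147.9, 268.4]
ee_rot: [-0.516, 0.516, -0.484, 0.483]
force: [0.3, 0.3, 0.3]
grip_width: 0.935
t 20.57 pos [ 619.7 -147.9  268.4] jaw yaw 3.7 down [-0.001  0.    -1.   ] F [0.3 0.3 0.3] M [-0.01  0.01  0.06] g 79.9 j6 [-0.42  0.55  1.05 -0.    1.54 -0.48]
to go tx ty tz [ 0.8 38.4 -0.2]
wy 0.0034
```

View pics/w_w.png

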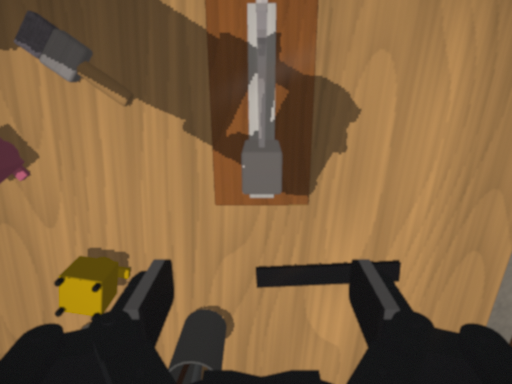

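View pics/w_wc.png

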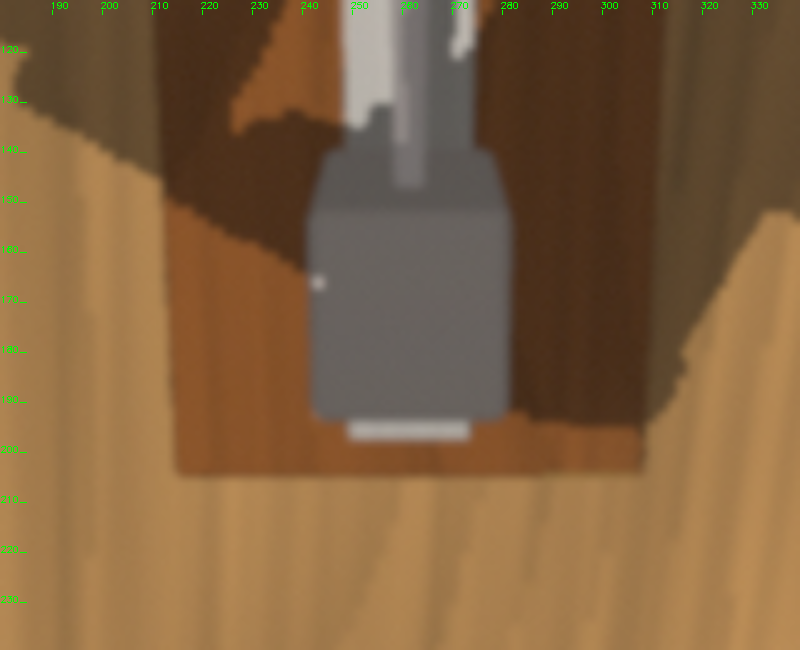

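```bash
python3 - <<'E'
from h import *
c=load("w_w.npz");f=lambda x,y:(180+x/5-.5,110+y/5-.5)
P=np.array([at(c,f(*p),92) for p in [(308,212),(512,212),(507,418),(312,418)]]);print(P.round(1),P.mean(0).round(1))
for i in range(4):
    d=P[(i+1)%4]-P[i];print(np.degrees(np.arctan2(d[1],d[0])).round(1),np.linalg.norm(d).round(1))
t=load("a_top.npz")
Tq=[(200+x/7-.5,140+y/7-.5) for x,y in [(600,70),(687,63),(693,135),(610,143)]]
print(tri([(c,f(410,315)),(t,np.mean(Tq,0))]))
sk=np.array([604,86.7]);m=P.mean(0)[:2];print("dist",np.linalg.norm(m-sk),np.degrees(np.arctan2(*(sk-m)[::-1])))
s=st();togo(s,[*m,57],3.5)
E
```

```text
[[ 598.8 -128.8   92. ]
 [ 638.1 -126.2   92. ]
 [ 640.6 -168.    92. ]
 [ 601.5 -170.5   92. ]] [ 619.7 -148.4   92. ]
3.7 39.4
-86.5 41.9
-176.3 39.2
93.7 41.9
(array([ 619.98127089, -148.69956342,   90.63410579]), [0.4, 0.4])
dist 235.61577183232606 93.8302177670952
t 20.67 pos [ 619.8 -147.9  268.6] jaw yaw 3.64 down [-0.  0. -1.] F [0.7 0.3 0.5] M [-0.05 -0.06  0.02] g 80.2 j6 [-0.42  0.55  1.05 -0.    1.54 -0.48]
to go tx ty tz [  0.6 211.6   0. ]
wy 0.0024
```

The block is at (619.7, -148.4) with its top at 91 mm ✓, and it measures 39×42 ✓. Descending over it.

```bash
python3 -m handwheel '[{"grip":80,"tx":0.5,"ty":30,"tz":0,"wx":0,"wy":0,"wz":0},{"grip":80,"tx":0,"ty":40,"tz":0,"wx":0,"wy":0,"wz":0},{"grip":80,"tx":0,"ty":40,"tz":0,"wx":0,"wy":0,"wz":0},{"grip":80,"tx":0,"ty":25,"tz":0,"wx":0,"wy":0,"wz":0},{"grip":80,"tx":0,"ty":10,"tz":0,"wx":0,"wy":0,"wz":0},{"grip":80,"tx":0,"ty":0,"tz":0,"wx":0,"wy":0,"wz":0},{"grip":80,"tx":0,"ty":0,"tz":0,"wx":0,"wy":0,"wz":0}]' 40
python3 - <<'E'
from h import *
c=snap("wrist","x_w");s=st();togo(s,[619.7,-148.4,57],3.6)
E
```

```text
time_s: 21.25
eef_pos: [620.5, -148.9, 125.3]
ee_rot: [0.515, -0.515, 0.484, -0.485]
force: [0.9, -0.6, 0.7]
grip_width: 0.932
t 21.3 pos [ 620.8 -149.   126.1] jaw yaw 3.53 down [ 0.003 -0.001 -1.   ] F [ 0.1 -1.   0.8] M [ 0.07 -0.02  0.02] g 79.9 j6 [-0.42  0.65  1.26  0.    1.23 -0.48]
to go tx ty tz [-0.8 69.  -1.3]
wy -0.0013
```

View pics/x_w.png

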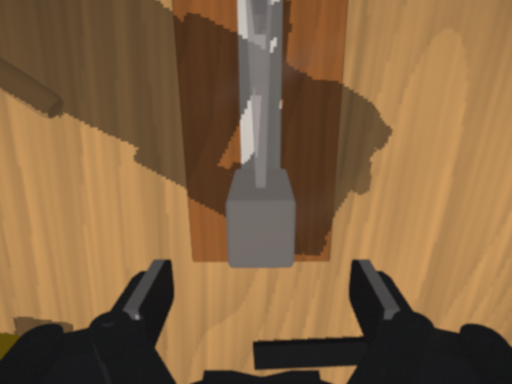

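Centred: block 261, fingers 261. I'll descend and close.

```bash
python3 -m handwheel '[{"grip":80,"tx":-0.5,"ty":25,"tz":-1,"wx":0,"wy":0,"wz":0},{"grip":80,"tx":0,"ty":25,"tz":0,"wx":0,"wy":0,"wz":0},{"grip":80,"tx":0,"ty":14,"tz":0,"wx":0,"wy":0,"wz":0},{"grip":80,"tx":0,"ty":3,"tz":0,"wx":0,"wy":0,"wz":0},{"grip":80,"tx":0,"ty":0,"tz":0,"wx":0,"wy":0,"wz":0},{"grip":65,"tx":0,"ty":0,"tz":0,"wx":0,"wy":0,"wz":0},{"grip":55,"tx":0,"ty":0,"tz":0,"wx":0,"wy":0,"wz":0},{"grip":48,"tx":0,"ty":0,"tz":0,"wx":0,"wy":0,"wz":0}]' 30
python3 -c "
from h import *
s=st();togo(s,[619.7,-148.4,57],3.6)"
python3 -m handwheel '[{"grip":43,"tx":0,"ty":0,"tz":0,"wx":0,"wy":0,"wz":0},{"grip":39,"tx":0,"ty":0,"tz":0,"wx":0,"wy":0,"wz":0},{"grip":34,"tx":0,"ty":0,"tz":0,"wx":0,"wy":0,"wz":0},{"grip":34,"tx":0,"ty":0,"tz":0,"wx":0,"wy":0,"wz":0},{"grip":34,"tx":0,"ty":0,"tz":0,"wx":0,"wy":0,"wz":0}]' 30
python3 - <<'E'
from h import *
c=snap("wrist","y_w");s=st()
E
```

```text
time_s: 21.97
eef_pos: [619.5, -148.6, 58.4]
ee_rot: [0.515, -0.515, 0.484, -0.485]
force: [-0.3, 0.2, -0.7]
grip_width: 0.565
t 21.97 pos [ 619.5 -148.6   58.4] jaw yaw 3.5 down [ 0.002 -0.001 -1.   ] F [-0.3  0.2 -0.7] M [ 0.03 -0.03  0.  ] g 48.2 j6 [-0.42  0.72  1.32 -0.    1.09 -0.48]
to go tx ty tz [-0.1  1.4  0.2]
wy -0.0017
time_s: 22.38
eef_pos: [620.0, -148.4, 58.0]
ee_rot: [0.516, -0.515, 0.483, -0.486]
force: [5.3, -0.6, 2.7]
grip_width: 0.46
t 22.43 pos [ 620.  -148.5   58. ] jaw yaw 3.52 down [ 0.003 -0.001 -1.   ] F [5.6 0.6 2.3] M [ 0.05 -0.37  0.15] g 39.5 j6 [-0.42  0.72  1.32  0.    1.09 -0.48]
```

View pics/y_w.png

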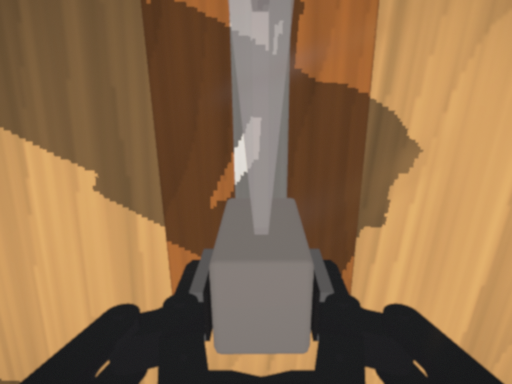

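The block is pinched (39.5 mm). I'll slide about 60 mm of the 70 mm first, then look.

```bash
python3 -m handwheel '[{"grip":34,"tx":-3,"ty":0,"tz":0.5,"wx":0,"wy":0,"wz":0},{"grip":34,"tx":-7,"ty":0,"tz":0,"wx":0,"wy":0,"wz":0},{"grip":34,"tx":-10,"ty":0,"tz":0,"wx":0,"wy":0,"wz":0},{"grip":34,"tx":-10,"ty":0,"tz":0,"wx":0,"wy":0,"wz":0},{"grip":34,"tx":-10,"ty":0,"tz":0,"wx":0,"wy":0,"wz":0},{"grip":34,"tx":-10,"ty":0,"tz":0,"wx":0,"wy":0,"wz":0},{"grip":34,"tx":-7,"ty":0,"tz":0,"wx":0,"wy":0,"wz":0},{"grip":34,"tx":-3,"ty":0,"tz":0,"wx":0,"wy":0,"wz":0},{"grip":34,"tx":0,"ty":0,"tz":0,"wx":0,"wy":0,"wz":0}]' 30
python3 -c "
from h import *
s=st();print(np.linalg.norm(s['eef_pos'][:2]-[604,86.7]))"
python3 - <<'E'
from h import *
c=snap("wrist","z_w");s=st();d=snap("side","z_s");crop(d,230,100,110,120,5,"pics/z_sc.png");crop(c,180,0,160,150,5,"pics/z_wc.png")
E
```

```text
time_s: 23.18
eef_pos: [616.0, -87.4, 58.0]
ee_rot: [0.516, -0.515, 0.484, -0.485]
force: [-0.1, 1.8, 7.5]
grip_width: 0.467
t 23.18 pos [616.  -87.4  58. ] jaw yaw 3.54 down [ 0.002 -0.    -1.   ] F [-0.1  1.8  7.5] M [0.29 0.05 0.05] g 39.8 j6 [-0.33  0.69  1.38  0.    1.07 -0.39]
174.51555791691567
t 23.23 pos [616.  -87.6  58. ] jaw yaw 3.54 down [ 0.002 -0.    -1.   ] F [-1.1  1.2  7.4] M [0.23 0.03 0.13] g 39.9 j6 [-0.33  0.69  1.38  0.    1.07 -0.39]
```

View pics/z_wc.png

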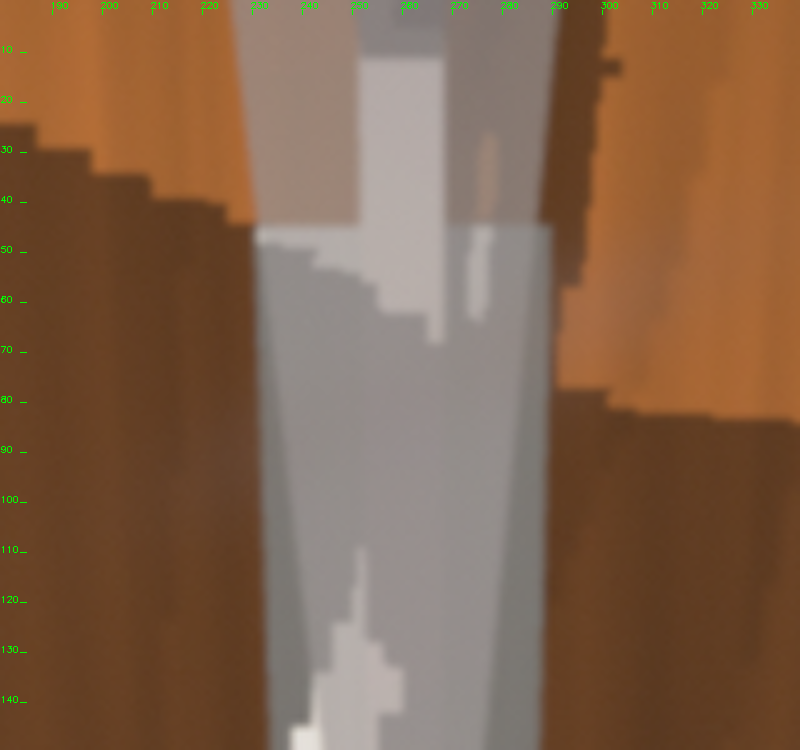

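View pics/z_sc.png

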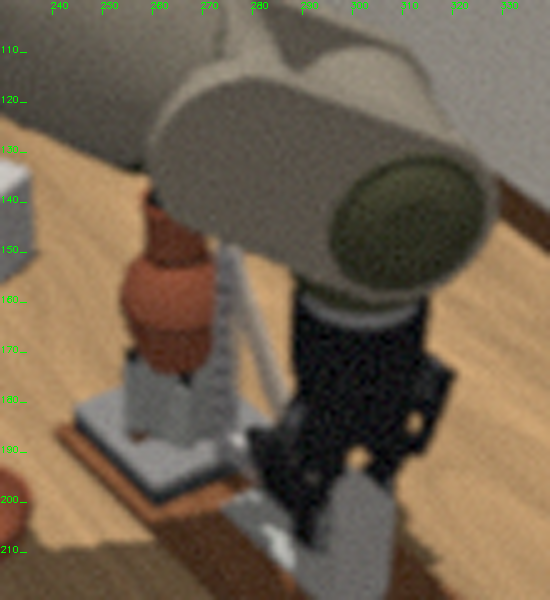

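The wrist link passes close to the jar in this side view, so before sliding on I'll check how high it really is and take a top view.

```bash
python3 - <<'E'
from h import *
d=load("z_s.npz")
for z in (170,200,220,240,260,280,300,320): print(z,"tool axis",proj(d,[616,-87.5,z]).round(0),"jar axis",proj(d,[604,87,z]).round(0),"mid +y118",proj(d,[609,30,z]).round(0))
c=snap("top","z_t");print("jar mouth top px",proj(c,[604,87,202]),"tool",proj(c,[616,-87,250]))
cv2.imwrite("pics/z_sf.png",cv2.resize(d["pixels"][60:230,190:350,::-1],None,fx=4,fy=3.5))
crop(c,180,110,130,90,6,"pics/z_tc.png")
E
```

```text
170 tool axis [301. 177.] jar axis [265. 148.] mid +y118 [276. 157.]
200 tool axis [302. 168.] jar axis [265. 140.] mid +y118 [276. 148.]
220 tool axis [302. 162.] jar axis [265. 134.] mid +y118 [277. 142.]
240 tool axis [303. 156.] jar axis [265. 128.] mid +y118 [277. 136.]
260 tool axis [303. 149.] jar axis [265. 122.] mid +y118 [277. 130.]
280 tool axis [304. 143.] jar axis [265. 116.] mid +y118 [277. 124.]
300 tool axis [304. 136.] jar axis [265. 109.] mid +y118 [277. 117.]
320 tool axis [305. 129.] jar axis [265. 103.] mid +y118 [277. 111.]
jar mouth top px [220.77236097 152.03766373] tool [277.93688321 142.68203029]
```

View pics/z_tc.png

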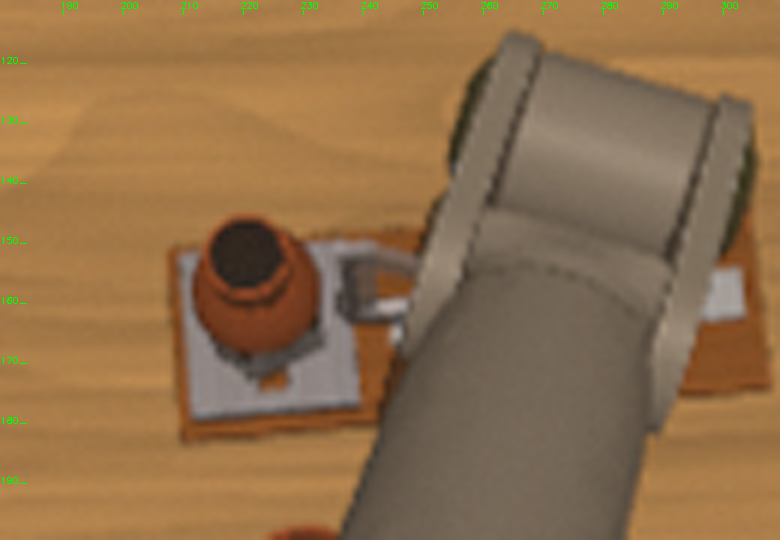

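View pics/z_s.png

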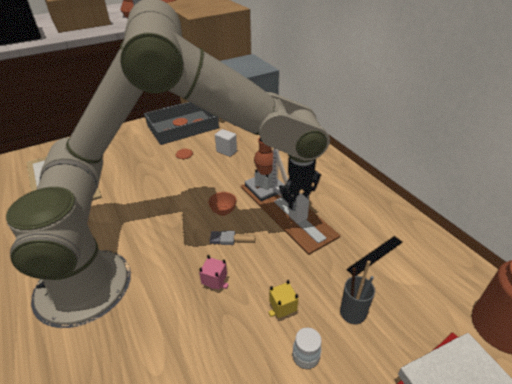

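The top view shows the wrist link well beside the jar: link edge at u≈250 against the jar mouth at u≤227, and the link is above z 230 while the jar tops out at 202. About 8.5 mm of slide remain, so I'll approach slowly and watch the force.

```bash
python3 -m handwheel '[{"grip":34,"tx":-2,"ty":0,"tz":0,"wx":0,"wy":0,"wz":0},{"grip":34,"tx":-2,"ty":0,"tz":0,"wx":0,"wy":0,"wz":0},{"grip":34,"tx":-1.5,"ty":0,"tz":0,"wx":0,"wy":0,"wz":0},{"grip":34,"tx":0,"ty":0,"tz":0,"wx":0,"wy":0,"wz":0},{"grip":34,"tx":0,"ty":0,"tz":0,"wx":0,"wy":0,"wz":0}]' 30
python3 - <<'E'
from h import *
s=st();print(np.linalg.norm(s['eef_pos'][:2]-[604,86.7]))
c=snap("top","ab_t");crop(c,200,135,60,50,12,"pics/ab_tc.png");c=snap("side","ab_s");crop(c,240,130,60,60,10,"pics/ab_sc.png")
s=st()
E
```

```text
time_s: 23.75
eef_pos: [615.7, -82.7, 58.0]
ee_rot: [0.515, -0.515, 0.484, -0.485]
force: [-1.4, -0.6, 7.3]
grip_width: 0.465
t 23.75 pos [615.7 -82.7  58. ] jaw yaw 3.52 down [ 0.002 -0.001 -1.   ] F [-1.4 -0.6  7.3] M [-0.03  0.1   0.19] g 39.7 j6 [-0.32  0.69  1.38 -0.    1.07 -0.38]
169.81036008881387
t 23.85 pos [615.7 -82.7  58. ] jaw yaw 3.52 down [ 0.002 -0.001 -1.   ] F [-1.1 -0.3  8.2] M [0.03 0.16 0.19] g 39.3 j6 [-0.32  0.69  1.38 -0.    1.07 -0.38]
```

View pics/ab_tc.png

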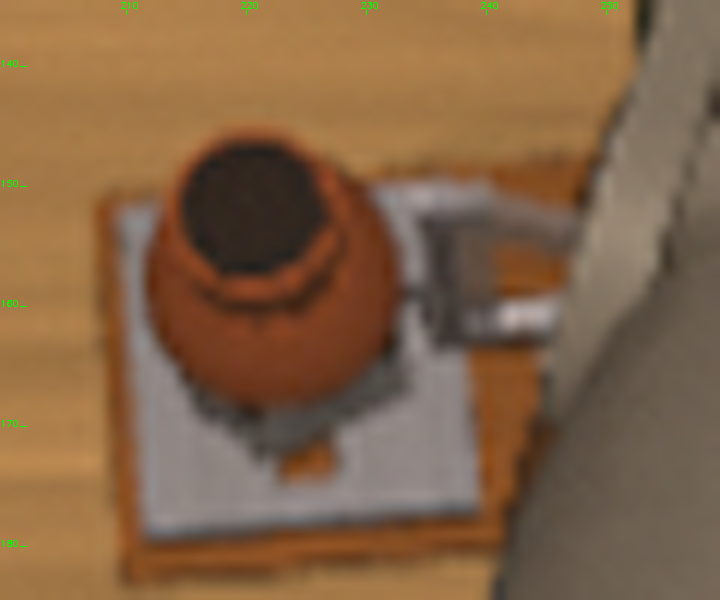

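View pics/ab_sc.png

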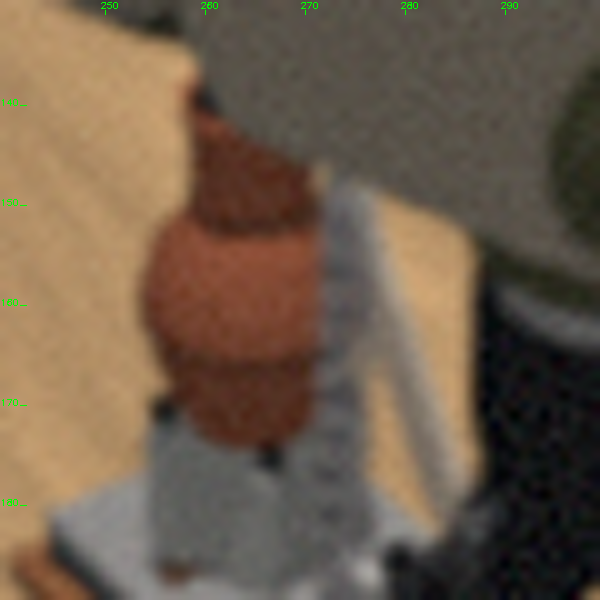

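```bash
python3 - <<'E'
from h import *
c=load("ab_t.npz");f=lambda p:((p[0]-200+.5)*12,(p[1]-135+.5)*12)
th=np.radians(3.5+90);n=np.array([np.cos(th),np.sin(th)])   # +y stand
t=np.array([615.7,-82.7]);
for z in (40,127,200):
    e=t+n*130;print("edge pred",z,np.round(f(proj(c,[*e,z])),0))
for z in (122,132):
    q=np.array([f(proj(c,[604+36*np.cos(a),87+36*np.sin(a),z])) for a in np.linspace(0,6.28,200)]);print("belly right px",q[:,0].max().round(1),"left",q[:,0].min().round(1),"low",q[:,1].max().round(1))
print("edge y",t+n*130,"dist to axis",np.dot(np.array([604,87])-(t+n*130),n))
E
```

```text
edge pred 40 [432. 335.]
edge pred 127 [421. 263.]
edge pred 200 [410. 195.]
belly right px 407.4 left 147.4 low 411.4
belly right px 405.9 left 143.7 low 403.8
edge y [607.76368986  47.05752379] dist to axis 40.09774320474865
```

The prediction is a gap of about 4 mm, and the picture suggests 4–6 mm. I'll use fine steps with force readings.

```bash
python3 -m handwheel '[{"grip":34,"tx":-1.5,"ty":0,"tz":0,"wx":0,"wy":0,"wz":0},{"grip":34,"tx":0,"ty":0,"tz":0,"wx":0,"wy":0,"wz":0}]' 30 | grep -E 'force|pos'
python3 -m handwheel '[{"grip":34,"tx":-1,"ty":0,"tz":0,"wx":0,"wy":0,"wz":0},{"grip":34,"tx":0,"ty":0,"tz":0,"wx":0,"wy":0,"wz":0}]' 30| grep -E 'force|pos'
python3 -m handwheel '[{"grip":34,"tx":-0.5,"ty":0,"tz":0,"wx":0,"wy":0,"wz":0},{"grip":34,"tx":0,"ty":0,"tz":0,"wx":0,"wy":0,"wz":0}]' 30| grep -E 'force|pos'
python3 -m handwheel '[{"grip":34,"tx":0,"ty":0,"tz":0,"wx":0,"wy":0,"wz":0}]' 30| grep -E 'force|pos'
python3 - <<'E'
from h import *
s=st()
c=snap("top","ac_t");crop(c,200,135,60,50,12,"pics/ac_tc.png")
c=snap("side","ac_s");crop(c,240,130,60,60,10,"pics/ac_sc.png")
E
```

```text
eef_pos: [615.6, -81.3, 58.0]
force: [-1.1, -1.0, 6.2]
eef_pos: [615.6, -80.4, 58.0]
force: [-1.0, -1.7, 6.5]
eef_pos: [615.5, -80.0, 58.0]
force: [-1.0, -0.7, 6.3]
eef_pos: [615.6, -80.0, 58.0]
force: [-1.3, -1.0, 7.0]
t 24.43 pos [615.6 -80.   58. ] jaw yaw 3.52 down [ 0.002 -0.001 -1.   ] F [-1.3 -1.   7. ] M [-0.18  0.14  0.26] g 39.6 j6 [-0.32  0.69  1.38 -0.    1.07 -0.38]
```

View pics/ac_tc.png

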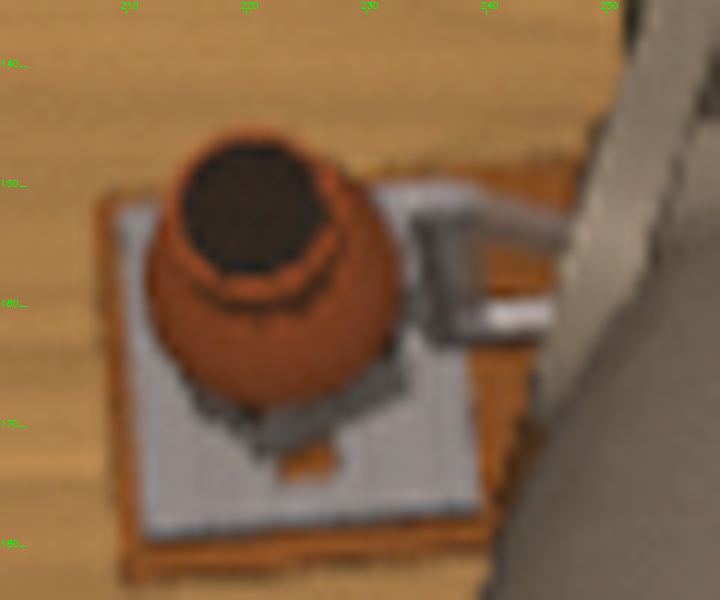

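View pics/ac_sc.png

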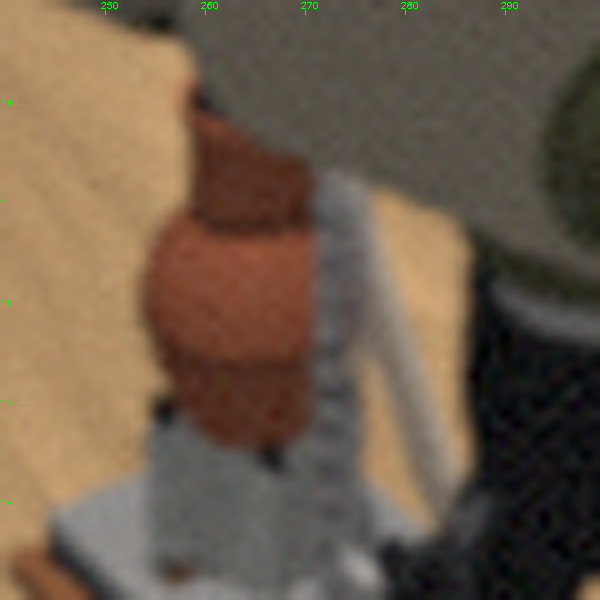

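Still a small gap (belly edge 402, square edge about 414). The force Fy ≈ -1 is the drag baseline. I'll continue in 0.5 mm steps.

```bash
python3 -m handwheel '[{"grip":34,"tx":-0.5,"ty":0,"tz":0,"wx":0,"wy":0,"wz":0},{"grip":34,"tx":0,"ty":0,"tz":0,"wx":0,"wy":0,"wz":0}]' 30 | grep -E 'force|pos'
python3 -m handwheel '[{"grip":34,"tx":-0.5,"ty":0,"tz":0,"wx":0,"wy":0,"wz":0},{"grip":34,"tx":0,"ty":0,"tz":0,"wx":0,"wy":0,"wz":0}]' 30| grep -E 'force|pos'
python3 -m handwheel '[{"grip":34,"tx":0,"ty":0,"tz":0,"wx":0,"wy":0,"wz":0}]' 30| grep -E 'force|pos'
python3 -m handwheel '[{"grip":34,"tx":-0.4,"ty":0,"tz":0,"wx":0,"wy":0,"wz":0},{"grip":34,"tx":0,"ty":0,"tz":0,"wx":0,"wy":0,"wz":0}]' 30| grep -E 'force|pos'
python3 -m handwheel '[{"grip":34,"tx":0,"ty":0,"tz":0,"wx":0,"wy":0,"wz":0}]' 30| grep -E 'force|pos'
```

```text
eef_pos: [615.5, -79.6, 58.0]
force: [-0.8, -2.2, 5.9]
eef_pos: [615.5, -79.0, 58.0]
force: [-1.2, -1.7, 6.7]
eef_pos: [615.5, -79.0, 58.0]
force: [-0.6, -0.6, 7.4]
eef_pos: [615.5, -78.6, 58.0]
force: [-1.1, -1.4, 6.8]
eef_pos: [615.5, -78.6, 58.0]
force: [0.2, -2.0, 6.8]
```

I'm near the predicted contact (TCP y -78.6). I'll average the force over several captures to cut the noise, and look.

```bash
cat > avg.py <<'E'
from h import *
from rig import sense,eyes
import sys
F=[];M=[]
for i in range(8):
    c=eyes.capture("top");s=sense();F.append(s["force"]);M.append(s["wrist_torque"])
print("F",np.mean(F,0).round(2),"+-",(np.std(F,0)/8**.5).round(2),"M",np.mean(M,0).round(3),"pos",s["eef_pos"].round(2),"t",round(s["time_s"],2))
np.savez(sys.argv[1]+".npz",**c);crop(c,200,135,60,50,12,f"pics/{sys.argv[1]}.png")
E
python3 avg.py ad_t
```

```text
F [-0.65 -1.79  6.82] +- [0.11 0.22 0.19] M [-0.222  0.119  0.23 ] pos [615.45 -78.64  57.97] t 25.6
```

View pics/ad_t.png

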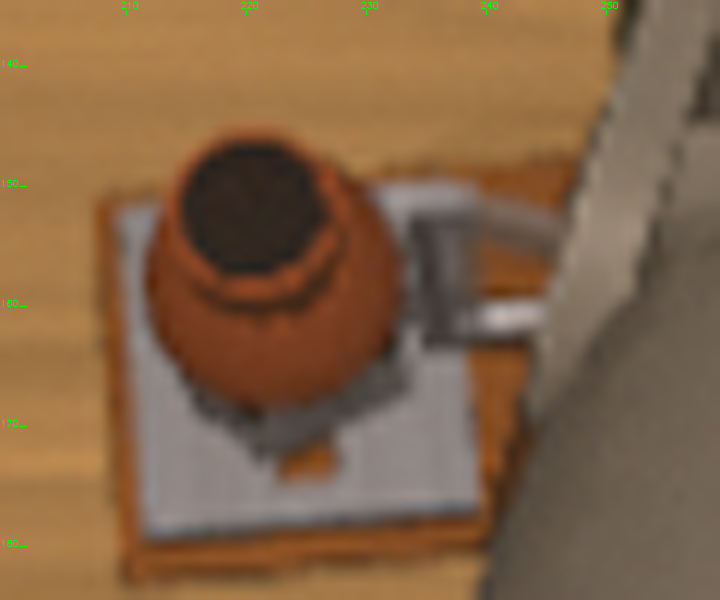

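The image still suggests a gap of about 2–3 mm (edge at x≈416, belly at 402 in the crop). I'll continue with averaged force.

```bash
python3 -m handwheel '[{"grip":34,"tx":-0.5,"ty":0,"tz":0,"wx":0,"wy":0,"wz":0},{"grip":34,"tx":0,"ty":0,"tz":0,"wx":0,"wy":0,"wz":0}]' 30 | grep -E 'force'
python3 avg.py ae_t
python3 -m handwheel '[{"grip":34,"tx":-0.5,"ty":0,"tz":0,"wx":0,"wy":0,"wz":0},{"grip":34,"tx":0,"ty":0,"tz":0,"wx":0,"wy":0,"wz":0}]' 30| grep -E 'force'
python3 avg.py af_t
```

```text
force: [-0.7, -2.3, 6.7]
F [-0.39 -1.81  7.16] +- [0.17 0.14 0.09] M [-0.213  0.111  0.236] pos [615.44 -78.13  57.99] t 26.17
force: [-1.1, -1.9, 6.3]
F [-0.68 -1.74  6.98] +- [0.13 0.16 0.1 ] M [-0.205  0.118  0.21 ] pos [615.4  -77.62  57.97] t 26.73
```

```bash
python3 -m handwheel '[{"grip":34,"tx":-0.5,"ty":0,"tz":0,"wx":0,"wy":0,"wz":0},{"grip":34,"tx":0,"ty":0,"tz":0,"wx":0,"wy":0,"wz":0}]' 30 | grep -E 'force'
python3 avg.py ag_t
python3 -m handwheel '[{"grip":34,"tx":-0.5,"ty":0,"tz":0,"wx":0,"wy":0,"wz":0},{"grip":34,"tx":0,"ty":0,"tz":0,"wx":0,"wy":0,"wz":0}]' 30| grep -E 'force'
python3 avg.py ah_t
```

```text
force: [-0.6, -1.7, 7.6]
F [-0.54 -1.83  6.8 ] +- [0.19 0.14 0.14] M [-0.229  0.103  0.224] pos [615.37 -77.14  57.98] t 27.3
force: [-0.7, -3.3, 6.0]
F [-0.4  -2.99  7.11] +- [0.21 0.13 0.22] M [-0.351  0.135  0.23 ] pos [615.35 -76.86  57.99] t 27.87
```

View pics/ah_t.png

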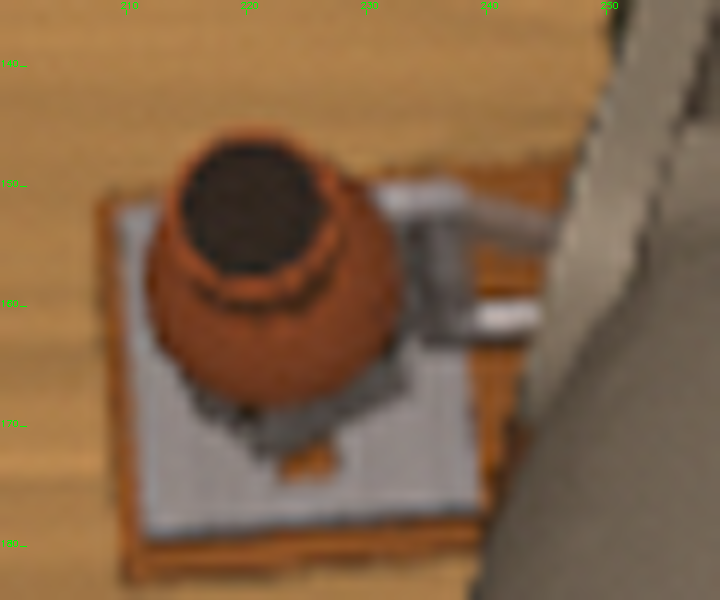

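Contact: Fy stepped from -1.8 to -3.0 N, the moment changed, and the tool advanced only 0.28 of 0.5 mm. I'll take one tiny confirming step.

```bash
python3 -m handwheel '[{"grip":34,"tx":-0.2,"ty":0,"tz":0,"wx":0,"wy":0,"wz":0},{"grip":34,"tx":0,"ty":0,"tz":0,"wx":0,"wy":0,"wz":0}]' 30 | grep -E 'force'
python3 avg.py ai_t
python3 - <<'E'
from h import *
c=snap("side","ai_s");crop(c,240,130,60,60,10,"pics/ai_sc.png")
E
```

```text
force: [-0.9, -3.2, 5.3]
F [ 0.01 -3.63  6.51] +- [0.18 0.17 0.16] M [-0.474  0.147  0.257] pos [615.33 -76.85  57.97] t 28.43
```

View pics/ai_sc.png

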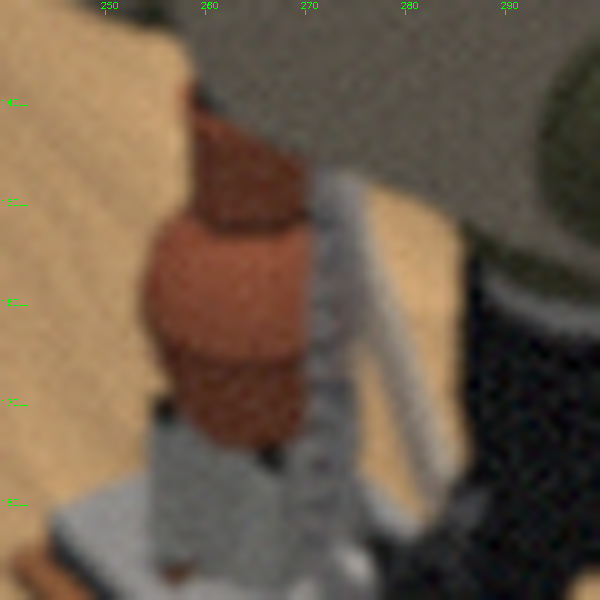

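The square is touching: no further advance and the force rose only 0.6 N. I'll release and lift clear.

```bash
python3 -m handwheel '[{"grip":41,"tx":0,"ty":0,"tz":0,"wx":0,"wy":0,"wz":0},{"grip":46,"tx":0,"ty":0,"tz":0,"wx":0,"wy":0,"wz":0},{"grip":55,"tx":0,"ty":0,"tz":0,"wx":0,"wy":0,"wz":0},{"grip":68,"tx":0,"ty":0,"tz":0,"wx":0,"wy":0,"wz":0},{"grip":80,"tx":0,"ty":0,"tz":0,"wx":0,"wy":0,"wz":0},{"grip":80,"tx":0,"ty":0,"tz":0,"wx":0,"wy":0,"wz":0},{"grip":80,"tx":0,"ty":0,"tz":0,"wx":0,"wy":0,"wz":0}]' 20
python3 - <<'E'
from h import *
s=st();c=snap("wrist","aj_w")
E
```

```text
time_s: 29.07
eef_pos: [614.8, -76.2, 56.7]
ee_rot: [-0.515, 0.515, -0.485, 0.484]
force: [-0.1, 0.4, -0.4]
grip_width: 0.934
t 29.07 pos [614.8 -76.2  56.7] jaw yaw 3.5 down [-0.  0. -1.] F [-0.1  0.4 -0.4] M [ 0.02 -0.07  0.06] g 79.8 j6 [-0.31  0.69  1.39  0.    1.06 -0.37]
```

```bash
python3 -m handwheel '[{"grip":80,"tx":0,"ty":-10,"tz":0,"wx":0,"wy":0,"wz":0},{"grip":80,"tx":0,"ty":-25,"tz":0,"wx":0,"wy":0,"wz":0},{"grip":80,"tx":0,"ty":-35,"tz":0,"wx":0,"wy":0,"wz":0},{"grip":80,"tx":0,"ty":-35,"tz":0,"wx":0,"wy":0,"wz":0},{"grip":80,"tx":0,"ty":-35,"tz":0,"wx":0,"wy":0,"wz":0},{"grip":80,"tx":0,"ty":-35,"tz":0,"wx":0,"wy":0,"wz":0},{"grip":80,"tx":0,"ty":-25,"tz":0,"wx":0,"wy":0,"wz":0},{"grip":80,"tx":0,"ty":0,"tz":0,"wx":0,"wy":0,"wz":0},{"grip":80,"tx":0,"ty":0,"tz":0,"wx":0,"wy":0,"wz":0}]' 40
python3 - <<'E'
from h import *
s=st();c=snap("wrist","ak_w");c=snap("side","ak_s");crop(c,230,100,110,120,5,"pics/ak_sc.png");snap("top","ak_t")
E
```

```text
time_s: 29.87
eef_pos: [615.1, -76.3, 258.6]
ee_rot: [0.516, -0.515, 0.484, -0.485]
force: [-0.6, -0.5, -0.9]
grip_width: 0.937
t 29.87 pos [615.1 -76.3 258.6] jaw yaw 3.5 down [ 0.003 -0.001 -1.   ] F [-0.6 -0.5 -0.9] M [ 0.01  0.01 -0.01] g 80.0 j6 [-0.31  0.51  1.14  0.    1.49 -0.37]
```

View pics/ak_w.png

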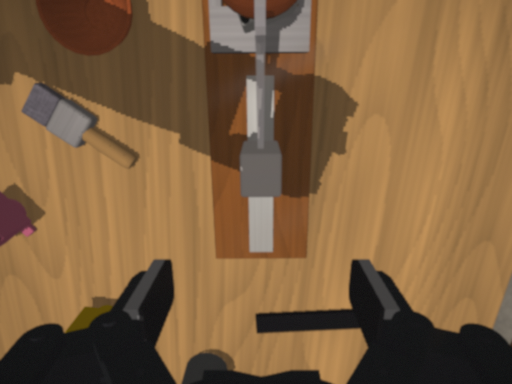

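View pics/ak_sc.png

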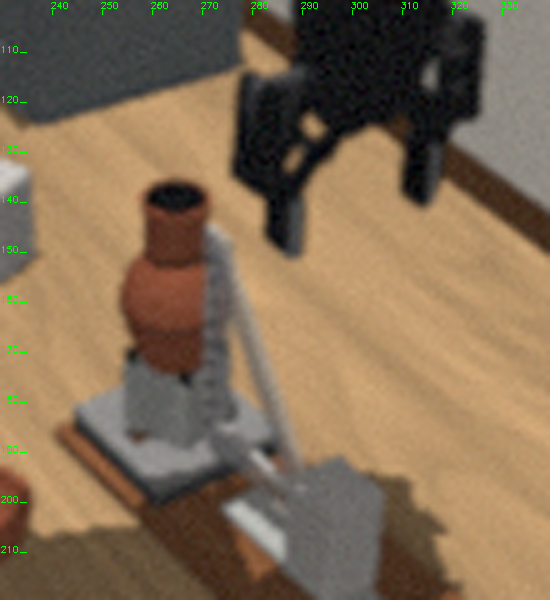

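View pics/ak_t.png

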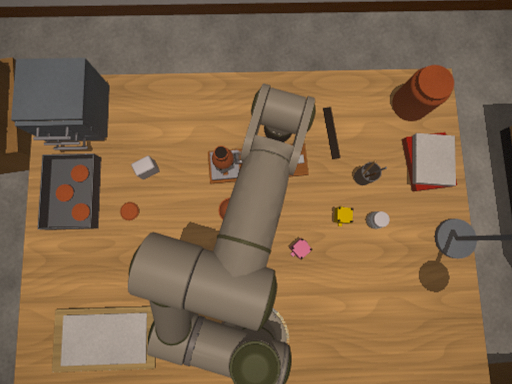

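The side view shows the jar upright with the square's edge against its belly. For a last look at the touch I'll take the wrist camera over it, staying high.

```bash
python3 -m handwheel '[{"grip":80,"tx":0,"ty":-35,"tz":0,"wx":0,"wy":0,"wz":0},{"grip":80,"tx":-20,"ty":-15,"tz":0,"wx":0,"wy":0,"wz":0},{"grip":80,"tx":-30,"ty":0,"tz":0,"wx":0,"wy":0,"wz":0},{"grip":80,"tx":-30,"ty":0,"tz":0,"wx":0,"wy":0,"wz":0},{"grip":80,"tx":-20,"ty":0,"tz":0,"wx":0,"wy":0,"wz":0},{"grip":80,"tx":0,"ty":0,"tz":0,"wx":0,"wy":0,"wz":0},{"grip":80,"tx":0,"ty":0,"tz":0,"wx":0,"wy":0,"wz":0},{"grip":80,"tx":0,"ty":0,"tz":0,"wx":0,"wy":0,"wz":0}]' 40
python3 - <<'E'
from h import *
s=st();c=snap("wrist","al_w");crop(c,190,60,140,140,5,"pics/al_wc.png");snap("side","al_s")
E
```

```text
time_s: 30.68
eef_pos: [608.7, 22.8, 306.0]
ee_rot: [-0.515, 0.515, -0.485, 0.484]
force: [-0.4, -0.5, 0.2]
grip_width: 0.937
t 30.68 pos [608.7  22.8 306. ] jaw yaw 3.47 down [-0.001 -0.    -1.   ] F [-0.4 -0.5  0.2] M [-0.05 -0.02  0.04] g 80.0 j6 [-0.15  0.47  1.08 -0.    1.59 -0.22]
```

View pics/al_w.png

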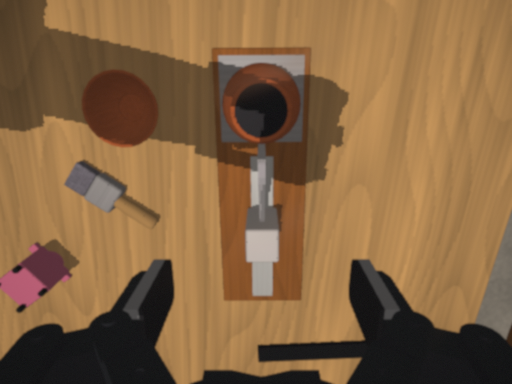

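View pics/al_wc.png

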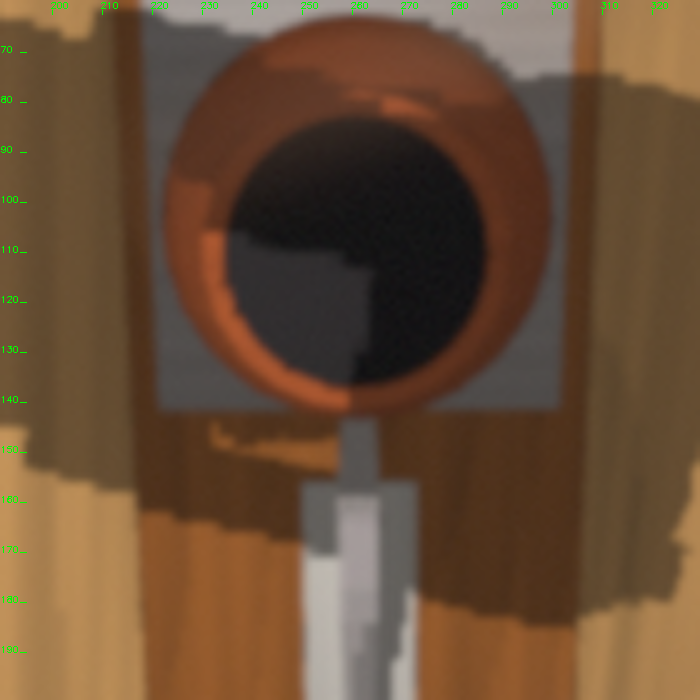

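View pics/al_s.png

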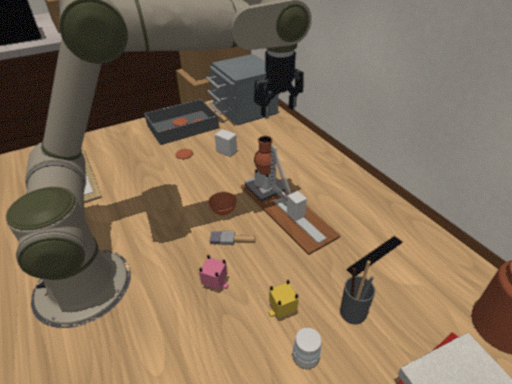

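```bash
python3 - <<'E'
from h import *
from scipy.optimize import least_squares
c=load("al_w.npz");f=lambda x,y:(190+x/5-.5,60+y/5-.5)
E=at(c,f(360,418),200);print("edge top",E)
a=np.linspace(0,2*np.pi,400)
def circ(X,Y,z,r): return np.array([proj(c,[X+r*np.cos(t),Y+r*np.sin(t),z]) for t in a])
def r1(v):
    q=circ(v[0],v[1],202,v[2]);return [q[:,1].min()-f(0,115)[1],q[:,1].max()-f(0,386)[1],q[:,0].min()-f(226,0)[0],q[:,0].max()-f(488,0)[0]]
o=least_squares(r1,[604,87,19]);print("mouth",o.x,o.fun)
def r2(v):
    q=np.concatenate([circ(v[0],v[1],z,36) for z in(122,132)]);return [q[:,1].min()-f(0,14)[1],q[:,0].min()-f(163,0)[0],q[:,0].max()-f(552,0)[0]]
o2=least_squares(r2,[604,87]);print("belly",o2.x,o2.fun)
B=np.array([at(c,f(*p),92)[:2] for p in []]) 
n=np.array([np.cos(np.radians(93.6)),np.sin(np.radians(93.6))]);m=(o.x[:2]+o2.x)/2
print("edge-axis along rail",np.dot(m-E[:2],n))
E
```

```text
edge top [606.06395752  63.78454708 200.        ]
mouth [604.17910894  87.63890943  18.82118523] [ 0.05650716 -0.05944354 -0.0596719   0.05967374]
belly [604.24548915  87.3191534 ] [ 0.02992637 -0.44025589  0.44025419]
edge-axis along rail 23.763995278173848
```

The rim hides the contact from here. I'll retreat the arm toward the base so the top camera sees it unobstructed.

```bash
python3 -m handwheel '[{"grip":80,"tx":0,"ty":-10,"tz":-20,"wx":0,"wy":0,"wz":0},{"grip":80,"tx":0,"ty":-10,"tz":-30,"wx":0,"wy":0,"wz":0},{"grip":80,"tx":10,"ty":0,"tz":-30,"wx":0,"wy":0,"wz":0},{"grip":80,"tx":20,"ty":0,"tz":-30,"wx":0,"wy":0,"wz":0},{"grip":80,"tx":20,"ty":0,"tz":-30,"wx":0,"wy":0,"wz":0},{"grip":80,"tx":20,"ty":0,"tz":-30,"wx":0,"wy":0,"wz":0},{"grip":80,"tx":20,"ty":0,"tz":-20,"wx":0,"wy":0,"wz":0},{"grip":80,"tx":10,"ty":0,"tz":-10,"wx":0,"wy":0,"wz":0},{"grip":80,"tx":0,"ty":0,"tz":0,"wx":0,"wy":0,"wz":0},{"grip":80,"tx":0,"ty":0,"tz":0,"wx":0,"wy":0,"wz":0}]' 40
python3 - <<'E'
from h import *
s=st();c=snap("top","am_t");crop(c,200,135,60,50,12,"pics/am_tc.png");d=snap("side","am_s");crop(d,240,125,60,60,10,"pics/am_sc.png")
E
```

```text
time_s: 31.62
eef_pos: [415.1, -89.2, 326.9]
ee_rot: [0.515, -0.514, 0.485, -0.485]
force: [0.8, -0.4, -0.0]
grip_width: 0.938
t 31.62 pos [415.1 -89.2 326.9] jaw yaw 3.35 down [ 0. -0. -1.] F [ 0.8 -0.4 -0. ] M [ 0.01  0.02 -0.01] g 80.1 j6 [-0.49  0.03  1.59  0.    1.52 -0.55]
```

View pics/am_t.png

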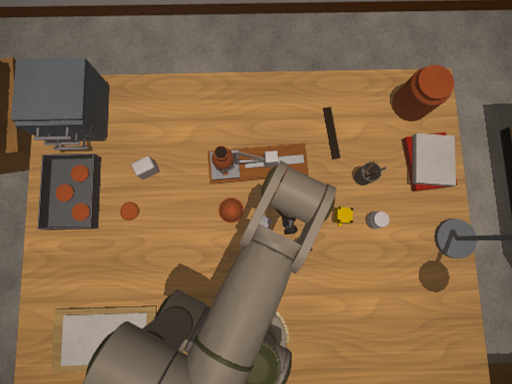

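View pics/am_tc.png

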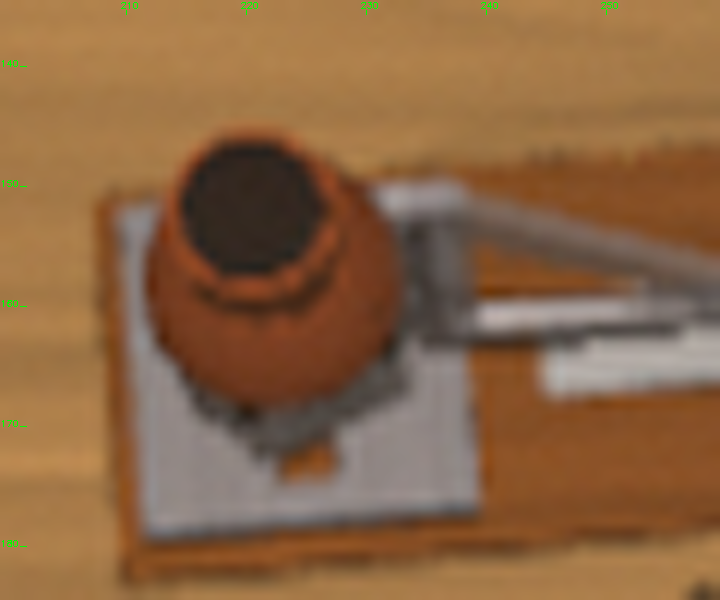

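View pics/am_sc.png

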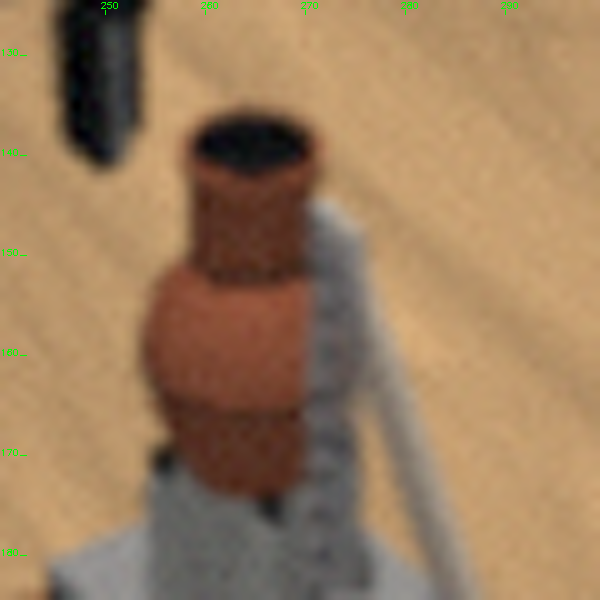

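The top view shows the edge against the belly (x≈402–405) and the jar upright and unmoved. The bowl (231,210), sherd (130,211), white block (145,167), bar (332,133), cup (367,173) and sample jar (378,219) are at their original pixels, and the arm is free in the air. Handing in.

```bash
python3 -c "
from rig import ctrl
print(ctrl.finish_job())"
```

```text
the job is handed in; nothing more can be done
None
```

The job is done and handed in at about 32 s of the 72 s allowed. The rest is locked in the socket, the jar stands on it between the pins, and the set square touches the jar's belly.

- **Rest:** it seated at the predicted height, and the stop showed as a 2.3 N·m torque jump. The pins measured afterwards gave 69.9° of twist.
- **Jar:** contact on the rest came within 0.2 mm of the expected height. Released, it stood upright and centred on the socket to within about 1 mm.
- **Square:** touch showed as about 1–2 N above the 2 N drag. The tool also stopped advancing there.
- **Disagreements:** contact came about 1.5 mm further along than my position estimate, within the camera calibration. The last wrist view could not confirm the touch because the rim hid it. The top and side views showed edge and belly together.
- **Bystanders:** the bowl, sherd, white block, scale bar, pencil cup and sample jar kept their positions in the last top view. The brush looked undisturbed in the last side view, but the arm covered it in the top view.
- **Slip:** the first move command was refused because its rows lacked some keys, and nothing moved.

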